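Load the casting-sleeve carousel, index it and lock it

TASK

Get the casting-sleeve carousel on the bench ready: first slide its lock grip fully home so the turret is held, then stand every loose tapered steel sleeve over a cone of its own, letting each settle by its own weight and never pressing it down, or it will jam. Then slide the lock fully open to its outer stop, turn the turret by its middle grip counterclockwise (seen from above) to its next click position, just one on, and slide the lock fully home again. Leave the brown flask, the jaw model and the pliers lying nearby where they are.

Things in the scene. Friction and masses are not known exactly. Their poses are not given: they have to be found in the camera images.
- carousel: fixed grey base, 190 mm across, the lock's slide track reaching 240 mm out along its +y; origin under its centre on the turret's axis, z up. It carries the turret, a 204 mm aluminium disc (top 32 mm above the bench) with five steel cones on a circle of 70 mm radius, 72 degrees apart. Wall cabinets hang 0.62 m above the bench from x = 0.60 m back: keep the arm clear
- turret (a joint): turret angle, rad, growing counterclockwise seen from above. Spring detents (clicks) at 0, 1.257 and 2.513, stops at -0.12 and 2.63; starts near 0. Turning it over the crest half way between takes at most about 0.5 N m; past the crest it runs on into the click by itself. While the lock is home a bolt holds it
- turret_grip (a point): centre of the turret's black bar grip, on the turret's axis, 94 mm above the bench; the bar is 70 mm long along the point's x, 18 mm wide, 28 mm high (top 108 mm above the bench), on a 34 mm round post; point axes turn with the turret
- lock_slide (a joint): travel of the lock slide, m: 0 = fully open at its outer stop, 0.050 = fully home at its inner stop, bolt in a notch of the turret's rim. Moves along the carousel's -y as it grows, about 2 N friction, stays where left, starts part way. The bolt enters the rim over about the last 12 mm, only with the turret in a click position
- lock_grip (a point): centre of the top face of the black lock grip, 58 mm above the bench; the grip is 18 mm wide along the carousel's x, 28 mm long along its y, 36 mm high, clear on all sides above 25 mm over the bench (outer end block up to 38 mm, 7 mm beyond the grip when open); axes as the carousel's
- cone_1 (a point): centre of the foot of a steel cone, on the turret disc, 32 mm above the bench; cone 49 mm high, 59 mm diameter at the foot, 43 mm at 40 mm height, then a rounded nose. z up. A loosely settled sleeve's foot stands about 8 mm above this point
- cone_2 (a point): centre of the foot of a steel cone, on the turret disc, 32 mm above the bench; cone 49 mm high, 59 mm diameter at the foot, 43 mm at 40 mm height, then a rounded nose. z up. A loosely settled sleeve's foot stands about 8 mm above this point
- cone_3 (a point): centre of the foot of a steel cone, on the turret disc, 32 mm above the bench; cone 49 mm high, 59 mm diameter at the foot, 43 mm at 40 mm height, then a rounded nose. z up. A loosely settled sleeve's foot stands about 8 mm above this point
- cone_4 (a point): centre of the foot of a steel cone, on the turret disc, 32 mm above the bench; cone 49 mm high, 59 mm diameter at the foot, 43 mm at 40 mm height, then a rounded nose. z up. A loosely settled sleeve's foot stands about 8 mm above this point
- cone_5 (a point): centre of the foot of a steel cone, on the turret disc, 32 mm above the bench; cone 49 mm high, 59 mm diameter at the foot, 43 mm at 40 mm height, then a rounded nose. z up. A loosely settled sleeve's foot stands about 8 mm above this point
- sleeve_1: tapered steel casting sleeve, open at both ends, 62 mm tall, standing upright with its wide end down; outside 62 mm diameter at the foot narrowing to 46 mm at 40 mm height, then a straight 46 mm collar up to the top (grip here); wall 3 mm; mass about 0.12 kg; origin at the centre of its foot, z up. All sleeves are alike; some may be absent
- sleeve_2: tapered steel casting sleeve, open at both ends, 62 mm tall, standing upright with its wide end down; outside 62 mm diameter at the foot narrowing to 46 mm at 40 mm height, then a straight 46 mm collar up to the top (grip here); wall 3 mm; mass about 0.12 kg; origin at the centre of its foot, z up. All sleeves are alike; some may be absent
- sleeve_3: tapered steel casting sleeve, open at both ends, 62 mm tall, standing upright with its wide end down; outside 62 mm diameter at the foot narrowing to 46 mm at 40 mm height, then a straight 46 mm collar up to the top (grip here); wall 3 mm; mass about 0.12 kg; origin at the centre of its foot, z up. All sleeves are alike; some may be absent
- sleeve_4: tapered steel casting sleeve, open at both ends, 62 mm tall, standing upright with its wide end down; outside 62 mm diameter at the foot narrowing to 46 mm at 40 mm height, then a straight 46 mm collar up to the top (grip here); wall 3 mm; mass about 0.12 kg; origin at the centre of its foot, z up. All sleeves are alike; some may be absent
- press_flask: brown press flask, 66x107x54 mm, a bystander; origin at the centre of its underside
- jaw_model: white plaster jaw model, 50x64x27 mm, a bystander; origin at the centre of its underside
- crown_pliers: pliers with blue handles, 163 mm long, lying flat, a bystander; origin at the centre of the underside

How it is judged:
By the outcome, as a careful person would: the job done as asked, in the order asked, and still so for the second after the job is handed in, with the robot touching nothing.
Of sleeve_1, sleeve_2, sleeve_3, sleeve_4 only 3 to 4 are there at a start; the rules pass over those that are not, and their reading is None.
At some moment in a run one of sleeve_1, sleeve_2, sleeve_3, sleeve_4 may be knocked a few centimetres aside while the robot is not near it.
It also fails if it takes over 200 s, if anything falls off the work surface, if the arm or the gripper's body presses on something with over 40 N, if the wrist force passes 120 N, or if a joint passes its speed limit or range.

ROBOT

A 6-joint arm with a two-finger parallel gripper is mounted at the origin on a cart in front of the work surface, level with it; the furniture and walls round the work are solid. World frame = base frame: x ahead of the robot, y to its left, z up, the work surface at z = 0. Lengths are in m, angles in degrees, forces in N, time in s.
With the tool pointing down it reaches from about 0.25 to 0.725 m from the base axis. Payload 9.7 kg.
Tool frame: the origin (TCP) lies at the very end of the fingers, on their centre line; the grasp point (between the pads) lies 19 mm behind it; z points along the fingers, y is the line along which they close (so a half turn about z gives the same grasp; the last joint's range is limited). The gripper opens to 85 mm and grips with 20 to 120 N. Pads are 22 mm wide; open, the fingers measure 114 mm over their backs; the gripper's body (76 mm by 85 mm) begins 54 mm behind the grasp point. The pads swing forward as they close: fully open they stand 13 mm farther back than shut.
Start: joints at [-74.485, 4.979, 10.078, 95.1, 0, 90], TCP at [0.147, -0.53, 0.231] pointing down, gripper open.
Joint ranges: [-179.16, 179.16], [-48.56, 103.87], [-65.8, 70.77], [-126.05, 130.52], [-82.76, 87.17], [-180, 180]. Speed limits (degrees/s): [127.2, 127.2, 147.25, 180, 180, 180].

INTERFACE

Orientations are given as [roll, pitch, yaw] about the fixed x, y, z axes, in that order (R = Rz(yaw) Ry(pitch) Rx(roll)).
In Python, from workcell import bot gives the robot as it stands.
- The arm moves only by the tool step_arm, never from a script. Its argument "targets" is a list of rows, each a list of 3 entries, a list of its own where there are three numbers: the opening, from 0 (shut) to 1 (fully open), then the shift along the world's x, y, z in mm, then the turn, a rotation vector about the world's x, y, z in rad. In form: [[grip, [tx, ty, tz], [wx, wy, wz]], ...]. A call has 1 to 8 rows; each row is the pose to reach, as a shift and turn from the pose commanded when the call began; what a row does not reach only later rows make up. A row lasts 1/10 s, in which the tool goes at most 50 mm and 8.59 degrees, less where a joint would pass 70% of its speed; a pose out of reach is approached as far as the arm can. A call with a gripper value outside its range is refused whole. The fingers move at their own pace and stop on an object; "force" is the grip in N (left out, the last holds). Time passes only in rows, so rows that repeat a pose let the fingers close. It gives the time, the measured TCP pose, the force, the opening and the grip force at its end, in the units of the state.
- bot.get_obs(): the state, without advancing time (a new reading comes with each control period).
- bot.camera(name): name is "scene" or "top" or "wrist"; returns (picture, depth): 420x560x3 uint8, red, green, blue; 420x560 float32, m along the optical axis (not along the pixel's ray), 0 where there is no reading.
- bot.camera_params(name): a dict with "K" (3x3 intrinsics, pixels), "k1" (the pictures are not rectified: a ray, as slopes to the right and down, at radius r is drawn at 1 + k1 r^2 times it, then the intrinsics apply), "R" (3x3) and "t" (3): a world point X has camera coordinates R X + t. Camera axes: x right, y down, z forward; pixel columns grow to the right and rows downward; lengths in m; the calibration is good to about 2 mm. A picture is of the moment at which its call begins: read the wrist's pose just before it. camera_params takes no time and is no camera call; for the wrist camera it gives the pose at the moment of the call.
- bot.job_done(): hands the job in; it is judged then, once.
The state is a dict: "time": time; "q": joint angles; "qd": joint speeds; "joint_efforts": joint torques, N m; "ee_pos": TCP position; "tcp_rot": TCP orientation; "wrist_force": force on the tool from outside, world axes, zero at the start; "torque": the same for the moment, N m; "opening": finger opening in m; "grasp_force": force on a finger pad.
Only numpy, scipy, OpenCV 4.12 (cv2) and the standard library are available. Lean on these libraries where they do the work, as an engineer would, in place of code of your own. Each camera call takes 0.05 s, during which the arm holds its last target. There are 200 camera calls.

## Working session

There is one attempt and no reset: what is moved stays moved. The work goes in short steps, Python scripts to look and compute and a tool call to move; the robot and the scene stay as the last step left them, time stands still between calls to the robot, and variables do not carry over. Pictures are saved under pics/ and viewed, at most 14 in all, crops included, and the job is handed in when it is done.

Besides the shell and the picture viewer there is one more tool, called after "Emit:" as name(argument=value, ...), one argument or row to a line, values as JSON. step_arm: Moves the arm, as the interface text tells. Its arguments: {"type":"object","properties":{"targets":{"type":"array","items":{"type":"array"}},"force":{"type":"number"}},"required":["targets"]}

```bash
ls; mkdir -p pics; cat > h.py <<'E'
import numpy as np, cv2
from workcell import bot
def snap(n,f):
    p=bot.camera_params(n); im,d=bot.camera(n)
    cv2.imwrite('pics/'+f+'.png',im[:,:,::-1]); np.savez('pics/'+f+'.npz',im=im,d=d,**{k:np.array(v) for k,v in p.items()})
    return im,d,p
def load(f):
    z=np.load('pics/'+f+'.npz'); return z['im'],z['d'],{k:z[k] for k in('K','k1','R','t')}
def rays(uv,p):
    K=np.array(p['K']);uv=np.atleast_2d(uv).astype(float)
    s=cv2.undistortPoints(uv.reshape(-1,1,2),K,np.array([float(p['k1']),0,0,0])) .reshape(-1,2)
    # model: drawn = (1+k1 r^2)*ray, same as OpenCV radial
    return np.c_[s,np.ones(len(s))]
def plane(uv,p,z):
    R=np.array(p['R']);t=np.array(p['t']);c=-R.T@t; d=rays(uv,p)@R
    return c+d*((z-c[2])/d[:,2])[:,None]
def cloud(d,p):
    v,u=np.mgrid[0:d.shape[0],0:d.shape[1]]
    r=rays(np.c_[u.ravel(),v.ravel()],p)*d.reshape(-1,1)
    return ((r-np.array(p['t']))@np.array(p['R'])).reshape(*d.shape,3)
def proj(X,p):
    rv=cv2.Rodrigues(np.array(p['R']))[0]
    return cv2.projectPoints(np.atleast_2d(X).astype(float),rv,np.array(p['t'],float),np.array(p['K']),np.array([float(p['k1']),0,0,0]))[0].reshape(-1,2)
E
python3 - <<'E'
from h import *
for n in('top','scene','wrist'):
    im,d,p=snap(n,n+'0'); print(n,-np.array(p['R']).T@p['t'],p['K'][0][0],p['k1'],(d>0).mean())
print(bot.get_obs())
E
```

```text
pics
top [ 0.3918298  -0.07036701  1.27829053] 410.60052160227855 -0.08873575335843593 0.9961819727891157
scene [ 0.10320052 -0.75972944  1.05778302] 392.6969002585848 -0.09038128544119926 0.9959906462585034
wrist [ 0.21231194 -0.51122173  0.37343904] 291.8433947746974 -0.0003682859425104337 0.9958715986394557
{'time': 0.15, 'q': array([-7.44850025e+01,  5.00471506e+00,  1.00450069e+01,  9.51019240e+01,
       -3.26741019e-04,  8.99998670e+01]), 'qd': array([-0.09809958, -0.105809  ,  0.20135942,  0.06836266,  0.00759979,
       -0.01175506]), 'joint_efforts': array([-2.26828510e-03, -5.20763648e+01,  4.65043151e+01,  1.38615104e-02,
       -6.11602536e-05,  5.39784367e-06]), 'ee_pos': array([ 0.14706719, -0.5297747 ,  0.23073887]), 'tcp_rot': array([-1.79938368e+02,  3.26597804e-04,  1.55151308e+01]), 'wrist_force': array([ 0.45153728,  0.40327529, -0.18848077]), 'torque': array([0.05160204, 0.03767293, 0.01882439]), 'grasp_force': 0.0, 'opening': 0.0855821819662537}
```

View pics/top0.png

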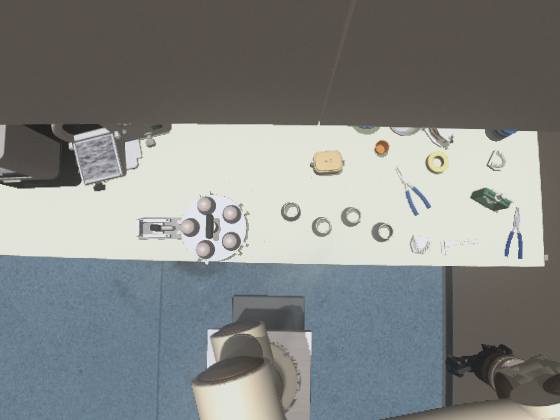

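View pics/scene0.png

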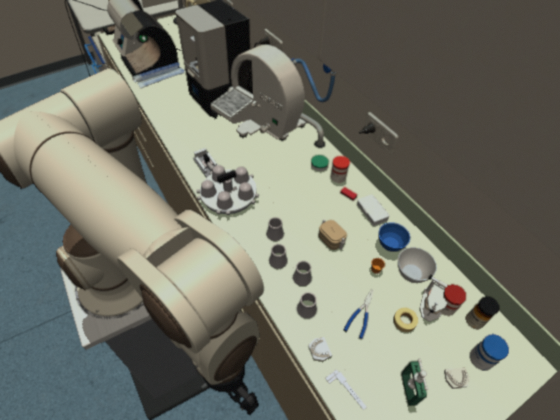

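The top view shows the carousel at about (213,228) with its track going left (+y). Four sleeves stand at (291,211), (322,226), (352,216) and (384,231). The flask is at (328,161), the pliers at (412,190) and the jaw at (420,243).

```bash
python3 - <<'E'
from h import *
im,d,p=load('top0'); C=cloud(d,p)
print('bench z',np.median(C[180:190,260:300,2]))
for u,v in [(291,211),(322,226),(352,216),(384,231)]:
    w=C[v-14:v+15,u-14:u+15].reshape(-1,3); m=w[(w[:,2]>.052)&(w[:,2]<.075)]
    (cx,cy),r=cv2.minEnclosingCircle(m[:,:2].astype(np.float32)); print(u,v,len(m),m.mean(0),(cx,cy),r)
w=C[185:270,130:255].reshape(-1,3)
for lo,hi in [(.024,.04),(.055,.085),(.1,.115)]:
    m=w[(w[:,2]>lo)&(w[:,2]<hi)]; c,r=cv2.minEnclosingCircle(m[:,:2].astype(np.float32)); print(lo,len(m),m.mean(0),c,r)
m=w[(w[:,2]>.098)&(w[:,2]<.115)];print(cv2.minAreaRect(m[:,:2].astype(np.float32)))
big=cv2.resize(im[180:275,130:260],None,fx=6,fy=6,interpolation=cv2.INTER_CUBIC)
cv2.imwrite('pics/crop.png',big[:,:,::-1])
E
```

```text
bench z 0.0002947654982025634
291 211 56 [ 0.51706288 -0.09220371  0.06100132] (0.5157473683357239, -0.09169776737689972) 0.02279551699757576
322 226 52 [ 0.47017046 -0.18883313  0.06214371] (0.4697438180446625, -0.18796733021736145) 0.02269798330962658
352 216 65 [ 0.50227463 -0.27872386  0.06126205] (0.5024023056030273, -0.2786666452884674) 0.022925397381186485
384 231 69 [ 0.45546965 -0.37438739  0.06054893] (0.4565145671367645, -0.3732735812664032) 0.023588377982378006
0.024 2319 [0.45786573 0.16152283 0.03210527] (0.45784130692481995, 0.21190616488456726) 0.17597979307174683
0.055 1125 [0.45831489 0.14730374 0.07364959] (0.4584851562976837, 0.19412916898727417) 0.1384582668542862
0.1 148 [0.46005306 0.14397136 0.10735974] (0.45929068326950073, 0.14225995540618896) 0.0349729061126709
((0.45924365520477295, 0.14360564947128296), (0.06924831122159958, 0.01707865670323372), 2.003164052963257)
```

View pics/crop.png

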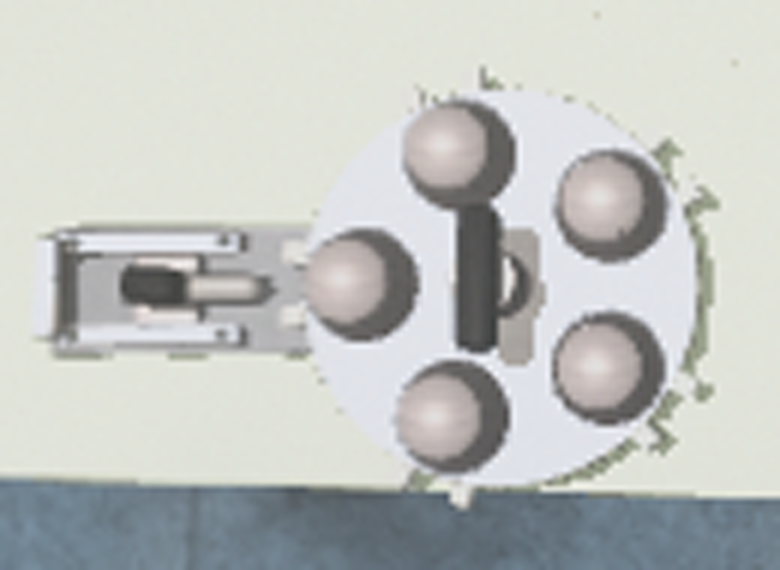

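Emit:
step_arm(
  targets=[
    [1,[40,90,0],[0,0,0.15]],
    [1,[80,180,0],[0,0,0.3]],
    [1,[100,225,0],[0,0,0.45]],
    [1,[120,270,0],[0,0,0.6]],
    [1,[140,310,0],[0,0,0.7]],
    [1,[150,340,0],[0,0,0.7]],
    [1,[150,340,0],[0,0,0.7]],
    [1,[150,340,0],[0,0,0.7]],
  ],
)

```text
time: 0.95
ee_pos: [0.2977, -0.1871, 0.2315]
tcp_rot: [180.0, -0.0, 55.8]
wrist_force: [0.2, -1.4, -0.1]
opening: 0.0852
grasp_force: 0.0
```

Emit:
step_arm(
  targets=[
    [1,[163,340,10],[0,0,0.6]],
    [1,[163,340,10],[0,0,0.6]],
    [1,[163,340,10],[0,0,0.6]],
    [1,[163,340,10],[0,0,0.6]],
    [1,[163,340,10],[0,0,0.6]],
    [1,[163,340,10],[0,0,0.6]],
    [1,[163,340,10],[0,0,0.6]],
    [1,[163,340,10],[0,0,0.6]],
  ],
)

```text
time: 1.75
ee_pos: [0.4608, 0.1533, 0.2405]
tcp_rot: [-180.0, -0.0, 90.1]
wrist_force: [-0.4, -1.0, -0.0]
opening: 0.0853
grasp_force: 0.0
```

```bash
python3 - <<'E'
from h import *
im,d,p=snap('wrist','w1'); C=cloud(d,p)
print(-np.array(p['R']).T@p['t'])
print('bench',[np.median(C[a:a+10,b:b+10,2]).round(4) for a,b in [(5,5),(5,540),(400,5),(400,540)]])
for X in [(.46,.144,.108),(.46,.33,.058)]: print(proj(X,p))
E
```

```text
[0.46004706 0.22206075 0.38333111]
bench [np.float64(-0.8805), np.float64(0.0647), np.float64(0.3329), np.float64(0.3335)]
[[275.46058779 212.99969283]]
[[275.86625254  15.16565634]]
```

View pics/w1.png

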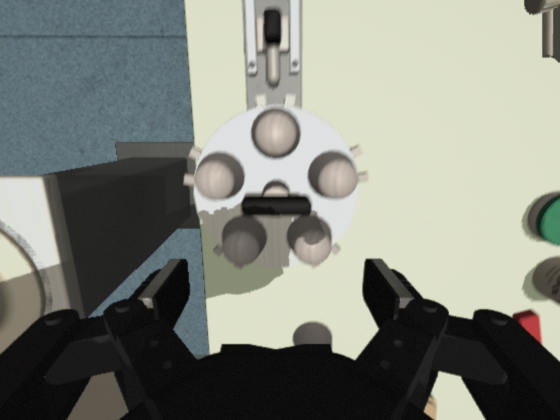

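The wrist view shows the bar at (276,206), five cones around it, and the black lock grip at about (272,25) on its track.

```bash
cat > car.py <<'E'
from h import *
from scipy.optimize import least_squares
def car(f):
    im,d,p=load(f); C=cloud(d,p)
    w=C.reshape(-1,3); rgb=im.reshape(-1,3).astype(int)
    c0=np.array([.459,.144])
    # disc
    q=w[(abs(w[:,2]-.032)<.004)&(np.hypot(*(w[:,:2]-c0).T)<.12)]
    print('disc z',np.median(q[:,2]),len(q))
    a=np.arctan2(*(q[:,:2]-c0).T[::-1]); r=np.hypot(*(q[:,:2]-c0).T)
    pts=[q[i[np.argmax(r[i])],:2] for b in range(-180,180,4) for i in [np.where((np.degrees(a)>=b)&(np.degrees(a)<b+4))[0]] if len(i) and r[i].max()<.108]
    pts=np.array(pts)
    s=least_squares(lambda x:np.hypot(*(pts-x[:2]).T)-x[2],[*c0,.1],loss='soft_l1',f_scale=.001); print('disc circ',s.x,len(pts))
    # cones: surface radius at height h above .032 : 29.5-0.2h
    m=w[(w[:,2]>.040)&(w[:,2]<.070)&(np.hypot(*(w[:,:2]-c0).T)<.108)&(np.hypot(*(w[:,:2]-c0).T)>.037)]
    def res(x):
        ang=x[2]+np.arange(5)*2*np.pi/5
        cc=x[:2]+.07*np.c_[np.cos(ang),np.sin(ang)]
        D=np.hypot(m[:,None,0]-cc[:,0],m[:,None,1]-cc[:,1]).min(1)
        return D-(.0295-.2*(m[:,2]-.032))
    s=least_squares(res,[*c0,np.pi/2],loss='soft_l1',f_scale=.001)
    print('cones fit',s.x[:2],np.degrees(s.x[2]),'med res',np.median(abs(s.fun)),len(m))
    ang=s.x[2]+np.arange(5)*2*np.pi/5
    print((s.x[:2]+.07*np.c_[np.cos(ang),np.sin(ang)]).round(4))
    dark=(rgb.max(1)<70)
    b=w[dark&(abs(w[:,2]-.107)<.008)&(np.hypot(*(w[:,:2]-c0).T)<.06)]
    if len(b): print('bar',cv2.minAreaRect(b[:,:2].astype(np.float32)),b[:,2].max())
    g=w[(abs(w[:,2]-.058)<.004)&(abs(w[:,0]-.46)<.03)&(w[:,1]>.26)&(w[:,1]<.42)]
    if len(g): print('lock',cv2.minAreaRect(g[:,:2].astype(np.float32)),np.median(g[:,2]),len(g))
E
python3 -c "
from car import *
car('w1'); car('top0')"
```

```text
disc z 0.03228145624339321 11048
disc circ [0.45937408 0.14687294 0.10100643] 68
cones fit [0.45937232 0.14621982] 90.6538101388278 med res 0.00024197344535504747 2900
[[0.4586 0.2162]
 [0.3926 0.1671]
 [0.4189 0.0891]
 [0.5012 0.0901]
 [0.5257 0.1686]]
bar ((0.46054887771606445, 0.1468471884727478), (0.06742347776889801, 0.018066471442580223), 0.822315514087677) 0.11044029435161228
lock ((0.45467522740364075, 0.32198578119277954), (0.016918102279305458, 0.027177760377526283), 0.30544671416282654) 0.057055638163594324 496
disc z 0.03211517475670245 1805
disc circ [0.4599621  0.14500733 0.10089674] 69
cones fit [0.45989478 0.14512251] 90.597978732162 med res 0.000473930021797209 488
[[0.4592 0.2151]
 [0.3931 0.1661]
 [0.4193 0.0881]
 [0.5016 0.0889]
 [0.5262 0.1674]]
lock ((0.45394524931907654, 0.31910961866378784), (0.015134821645915508, 0.026325194165110588), 1.464155912399292) 0.057288633767948356 43
```

Emit:
step_arm(
  targets=[
    [1,[-6,50,0],[0,0,0]],
    [1,[-6,100,0],[0,0,0]],
    [1,[-6,140,-30],[0,0,0]],
    [1,[-6,168,-70],[0,0,0]],
    [1,[-6,168,-110],[0,0,0]],
    [1,[-6,168,-130],[0,0,0]],
    [1,[-6,168,-130],[0,0,0]],
  ],
)

```text
time: 2.5
ee_pos: [0.4524, 0.3171, 0.1076]
tcp_rot: [-179.7, 0.2, 90.0]
wrist_force: [0.4, 0.0, -0.5]
opening: 0.0857
grasp_force: 0.0
```

Emit:
step_arm(
  targets=[
    [1,[0,0,-30],[0,0,0]],
    [1,[0,0,-55],[0,0,0]],
    [1,[0,0,-74],[0,0,0]],
    [1,[0,0,-74],[0,0,0]],
    [0.1,[0,0,-74],[0,0,0]],
    [0.1,[0,0,-74],[0,0,0]],
    [0.1,[0,0,-74],[0,0,0]],
    [0.1,[0,0,-74],[0,0,0]],
  ],
  force=30,
)

```text
time: 3.3
ee_pos: [0.4546, 0.3183, 0.0383]
tcp_rot: [179.9, -0.0, 90.0]
wrist_force: [0.6, -0.2, 0.6]
opening: 0.0285
grasp_force: 0.0
```

Emit:
step_arm(
  targets=[
    [0,[0,0,0],[0,0,0]],
    [0,[0,0,0],[0,0,0]],
    [0,[0,0,0],[0,0,0]],
    [0,[0,0,0],[0,0,0]],
  ],
)

```text
time: 3.7
ee_pos: [0.4556, 0.3183, 0.0383]
tcp_rot: [179.8, -0.0, 90.0]
wrist_force: [5.6, -0.5, 2.6]
opening: 0.0174
grasp_force: 33.1
```

Emit:
step_arm(
  targets=[
    [0,[1,-3,0],[0,0,0]],
    [0,[1,-6,0],[0,0,0]],
    [0,[1,-9,0],[0,0,0]],
    [0,[1,-12,0],[0,0,0]],
    [0,[1,-12,0],[0,0,0]],
  ],
)

```text
time: 4.2
ee_pos: [0.456, 0.3061, 0.0383]
tcp_rot: [179.9, -0.1, 90.0]
wrist_force: [3.3, 0.6, 5.7]
opening: 0.0172
grasp_force: 33.6
```

Emit:
step_arm(
  targets=[
    [0,[0,-2,0],[0,0,0]],
    [0,[0,-4,0],[0,0,0]],
    [0,[0,-6,0],[0,0,0]],
    [0,[0,-8,0],[0,0,0]],
    [0,[0,-8,0],[0,0,0]],
  ],
)

```text
time: 4.7
ee_pos: [0.4561, 0.3001, 0.0383]
tcp_rot: [179.9, -0.3, 90.1]
wrist_force: [3.7, 12.1, 1.9]
opening: 0.0172
grasp_force: 32.8
```

Emit:
step_arm(
  targets=[
    [0,[0,-1,0],[0,0,0]],
    [0,[0,-2,0],[0,0,0]],
    [0,[0,-3,0],[0,0,0]],
    [0,[0,-3,0],[0,0,0]],
  ],
)

```text
time: 5.1
ee_pos: [0.4561, 0.2998, 0.0384]
tcp_rot: [179.9, -0.6, 90.2]
wrist_force: [4.3, 26.4, -4.0]
opening: 0.0175
grasp_force: 31.6
```

```bash
python3 - <<'E'
from car import *
im,d,p=snap('wrist','w2'); car('w2'); im,d,p=snap('top','t2')
a=load('top0')[0]; 
cr=lambda x:cv2.resize(x[205:250,130:225],None,fx=8,fy=6,interpolation=cv2.INTER_CUBIC)
cv2.imwrite('pics/c2.png',np.vstack([cr(a),cr(im)])[:,:,::-1])
E
```

```text
disc z 0.032256275222440824 1108
disc circ [0.45547613 0.1689486  0.08094403] 3
cones fit [0.459 0.144] 90.0 med res nan 0
[[0.459  0.214 ]
 [0.3924 0.1656]
 [0.4179 0.0874]
 [0.5001 0.0874]
 [0.5256 0.1656]]
lock ((0.4538457989692688, 0.30473312735557556), (0.032175835222005844, 0.035516127943992615), 52.898590087890625) 0.057192292274861674 2257
  return _methods._mean(a, axis=axis, dtype=dtype,
  ret = ret.dtype.type(ret / rcount)
```

View pics/w2.png

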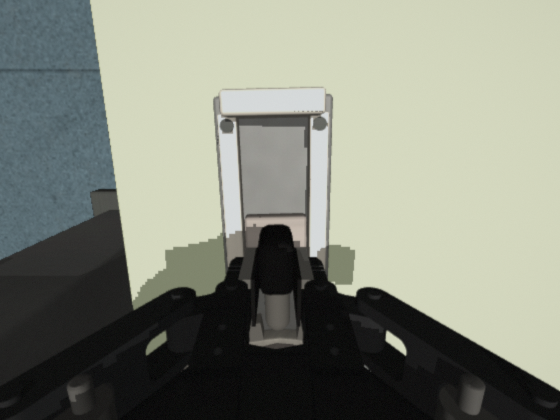

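The wrist view shows the end block's inner edge at row ~114 and the slide now well in from it.

```bash
python3 - <<'E'
from h import *
im,d,p=load('w2'); 
for r in (88,113,116): 
  print(r,plane([(272,r)],p,.038), cloud(d,p)[r,265:280].mean(0))
C=cloud(d,p)
for r in range(205,300,6): print(r,C[r,276].round(4))
E
```

```text
88 [[0.45360149 0.3872865  0.038     ]] [0.4535928  0.38745027 0.03682891]
113 [[0.45359418 0.37642388 0.038     ]] [0.45359108 0.37644214 0.03771611]
116 [[0.45359328 0.37508942 0.038     ]] [0.45351884 0.37560774 0.02858489]
205 [0.4557 0.3259 0.0123]
211 [0.4557 0.3222 0.0124]
217 [0.4557 0.3208 0.0206]
223 [0.4557 0.3179 0.0227]
229 [0.4556 0.3183 0.0347]
235 [0.4556 0.3184 0.0445]
241 [0.4556 0.3183 0.0527]
247 [0.4556 0.317  0.057 ]
253 [0.4556 0.3143 0.0575]
259 [0.4556 0.3114 0.0577]
265 [0.4556 0.3085 0.058 ]
271 [0.4556 0.3053 0.0576]
277 [0.4556 0.3024 0.0581]
283 [0.4556 0.2993 0.058 ]
289 [0.4556 0.2955 0.0569]
295 [0.4558 0.2791 0.0349]
```

The gap from grip to block is 57.9 mm, so the lock is home. I'll release it and move to view the sleeves.

Emit:
step_arm(
  targets=[
    [0.5,[0,0,0],[0,0,0]],
    [0.8,[0,0,0],[0,0,0]],
    [0.8,[0,0,0],[0,0,0]],
    [0.8,[0,2,20],[0,0,0]],
    [0.8,[0,2,60],[0,0,0]],
    [0.8,[0,2,110],[0,0,0]],
    [0.8,[0,2,160],[0,0,0]],
    [0.8,[0,2,200],[0,0,0]],
  ],
)

```text
time: 6.0
ee_pos: [0.455, 0.2966, 0.2401]
tcp_rot: [179.9, -0.0, 90.0]
wrist_force: [0.3, 0.4, -0.1]
opening: 0.0682
grasp_force: 0.0
```

Emit:
step_arm(
  targets=[
    [0.8,[-76,-515,5],[0,0,-1.24]],
    [0.8,[-76,-515,5],[0,0,-1.24]],
    [0.8,[-76,-515,5],[0,0,-1.24]],
    [0.8,[-76,-515,5],[0,0,-1.24]],
    [0.8,[-76,-515,5],[0,0,-1.24]],
    [0.8,[-76,-515,5],[0,0,-1.24]],
    [0.8,[-76,-515,5],[0,0,-1.24]],
    [0.8,[-76,-515,5],[0,0,-1.24]],
  ],
)

```text
time: 6.8
ee_pos: [0.3956, -0.1006, 0.2412]
tcp_rot: [180.0, -0.0, 20.9]
wrist_force: [1.2, 0.3, 1.0]
opening: 0.0682
grasp_force: 0.0
```

Emit:
step_arm(
  targets=[
    [0.8,[-10,-100,0],[0,0,0]],
    [0.8,[-10,-100,0],[0,0,0]],
    [0.8,[-10,-100,0],[0,0,0]],
    [0.8,[-10,-100,0],[0,0,0]],
    [0.8,[-10,-100,0],[0,0,0]],
  ],
)

```text
time: 7.3
ee_pos: [0.3866, -0.1981, 0.241]
tcp_rot: [-180.0, 0.0, 21.2]
wrist_force: [0.8, -0.5, 0.1]
opening: 0.0684
grasp_force: 0.0
```

```bash
cat > slv.py <<'E'
from h import *
from scipy.optimize import least_squares
def slv(f,guess):
    im,d,p=load(f); C=cloud(d,p).reshape(-1,3)
    for g in guess:
        g=np.array(g)
        def sel(c):
            return C[(np.hypot(*(C[:,:2]-c).T)<.036)&(C[:,2]>.006)&(C[:,2]<.066)]
        c=g
        for k in range(3):
            m=sel(c)
            if len(m)<30: break
            # outer surface or inner surface
            def res(x):
                D=np.hypot(*(m[:,:2]-x).T); o=np.where(m[:,2]<.04,.031-.2*m[:,2],.023)
                e=D-o; e2=D-(o-.003); return np.where((e<0)&(e2>0),0,np.where(abs(e)<abs(e2),e,e2))
            s=least_squares(res,c,loss='soft_l1',f_scale=.001); c=s.x
        t=m[m[:,2]>.058]
        print(g,'fit',c.round(4),'rim',(np.array(cv2.minEnclosingCircle(t[:,:2].astype(np.float32))[0]).round(4) if len(t)>5 else None),len(m),len(t),m[:,2].max().round(4), np.median(abs(s.fun)).round(5))
E
python3 - <<'E'
from slv import *
im,d,p=snap('wrist','w3'); print(bot.get_obs()['ee_pos'])
slv('w3',[(.517,-.092),(.470,-.188),(.503,-.279),(.456,-.373)])
slv('top0',[(.517,-.092),(.470,-.188),(.503,-.279),(.456,-.373)])
E
```

```text
[ 0.38680375 -0.19774303  0.2411249 ]
[ 0.517 -0.092] fit [ 0.5152 -0.0896] rim [ 0.5154 -0.0895] 2088 591 0.065 0.0
[ 0.47  -0.188] fit [ 0.4697 -0.1855] rim [ 0.47   -0.1856] 895 403 0.0646 0.0
[ 0.503 -0.279] fit [ 0.5023 -0.2754] rim [ 0.5026 -0.2757] 1823 493 0.0651 0.0
[ 0.456 -0.373] fit [ 0.4564 -0.3709] rim [ 0.4559 -0.3715] 2307 475 0.0646 0.0
[ 0.517 -0.092] fit [ 0.5155 -0.0915] rim [ 0.5159 -0.0918] 162 43 0.0658 0.0
[ 0.47  -0.188] fit [ 0.4699 -0.1877] rim [ 0.4695 -0.1881] 162 39 0.0659 0.0
[ 0.503 -0.279] fit [ 0.5023 -0.2784] rim [ 0.5024 -0.2787] 189 55 0.0658 0.0
[ 0.456 -0.373] fit [ 0.4557 -0.372 ] rim [ 0.4565 -0.3733] 217 55 0.0655 0.0
```

View pics/w3.png

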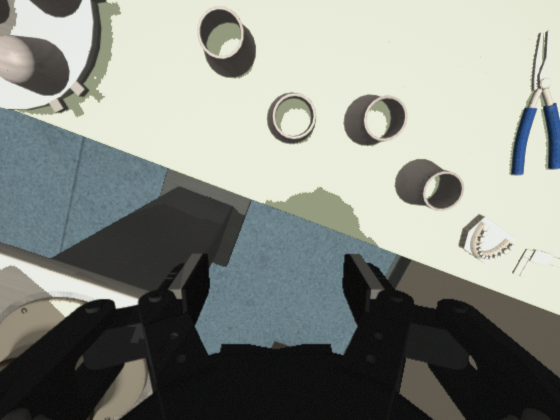

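The wrist view shows all four sleeves at (221,32), (294,115), (385,118) and (442,190), with the jaw and pliers to the right. I'll fetch the first one.

Emit:
step_arm(
  targets=[
    [0.8,[42,36,-10],[0,0,-0.035]],
    [0.8,[85,72,-40],[0,0,-0.035]],
    [0.8,[128,108,-70],[0,0,-0.035]],
    [0.8,[128,108,-110],[0,0,-0.035]],
    [0.8,[128,108,-140],[0,0,-0.035]],
    [0.8,[128,108,-150],[0,0,-0.035]],
    [0.8,[128,108,-150],[0,0,-0.035]],
    [0.8,[128,108,-150],[0,0,-0.035]],
  ],
)

```text
time: 8.15
ee_pos: [0.5152, -0.0906, 0.0934]
tcp_rot: [179.9, -0.1, 19.3]
wrist_force: [0.5, 0.8, 0.1]
opening: 0.0679
grasp_force: 0.0
```

```bash
python3 - <<'E'
from slv import *
o=bot.get_obs();im,d,p=snap('wrist','w4'); print(o['ee_pos'],o['tcp_rot'])
slv('w4',[(.515,-.090)])
E
```

```text
[ 0.51524332 -0.0906194   0.0933877 ] [ 1.79932172e+02 -1.16740881e-01  1.92598625e+01]
[ 0.515 -0.09 ] fit [ 0.5161 -0.0888] rim [ 0.5158 -0.0891] 4070 1193 0.065 0.0
```

Emit:
step_arm(
  targets=[
    [0.8,[1,1,-25],[0,0,0]],
    [0.8,[1,1,-45],[0,0,0]],
    [0.8,[1,1,-57],[0,0,0]],
    [0.8,[1,1,-57],[0,0,0]],
    [0.3,[1,1,-57],[0,0,0]],
    [0.3,[1,1,-57],[0,0,0]],
    [0.3,[1,1,-57],[0,0,0]],
    [0.3,[1,1,-57],[0,0,0]],
  ],
  force=25,
)

```text
time: 9.0
ee_pos: [0.5166, -0.0899, 0.0359]
tcp_rot: [179.9, -0.1, 19.2]
wrist_force: [-1.6, 0.3, 6.9]
opening: 0.0451
grasp_force: 25.5
```

Emit:
step_arm(
  targets=[
    [0.3,[0,0,0],[0,0,0]],
    [0.3,[0,0,30],[0,0,0]],
    [0.3,[0,0,70],[0,0,0]],
    [0.3,[0,0,110],[0,0,0]],
    [0.3,[0,0,120],[0,0,0]],
    [0.3,[0,0,120],[0,0,0]],
  ],
)

```text
time: 9.6
ee_pos: [0.5168, -0.0899, 0.1563]
tcp_rot: [179.9, -0.2, 19.2]
wrist_force: [-0.7, -0.1, -1.9]
opening: 0.0454
grasp_force: 26.6
```

Emit:
step_arm(
  targets=[
    [0.3,[2,40,10],[0,0,0]],
    [0.3,[4,90,10],[0,0,0]],
    [0.3,[5,140,10],[0,0,0]],
    [0.3,[7,190,10],[0,0,0]],
    [0.3,[9,230,10],[0,0,0]],
    [0.3,[9,258,10],[0,0,0]],
    [0.3,[9,258,10],[0,0,0]],
    [0.3,[9,258,10],[0,0,0]],
  ],
)

```text
time: 10.4
ee_pos: [0.524, 0.1687, 0.1623]
tcp_rot: [180.0, 0.2, 19.3]
wrist_force: [-0.0, -0.6, -1.1]
opening: 0.0449
grasp_force: 26.7
```

```bash
cat > pre.py <<'E'
from car import *
def pre(f,foot=None):
    o=bot.get_obs(); snap('wrist',f); car(f)
    e=o['ee_pos']; print('tcp',e,o['tcp_rot'])
    im,d,p=load(f); C=cloud(d,p).reshape(-1,3)
    z0=e[2]-.036
    C=C[(np.hypot(*(C[:,:2]-e[:2]).T)<.04)]
    h=C[:,2]-z0; m=C[(h>.004)&(h<.036)]; h=m[:,2]-z0
    s=least_squares(lambda x:np.hypot(*(m[:,:2]-x).T)-(.031-.2*h),e[:2],loss='soft_l1',f_scale=.001)
    print('held',s.x.round(4),len(m),np.median(abs(s.fun)),'minus tcp',(s.x-e[:2]).round(4), 'low z',m[:,2].min() if len(m) else 0)
E
python3 -c "
from pre import *
pre('p1')"
```

```text
disc z 0.03221526404525841 6695
disc circ [0.46155415 0.14699874 0.09972575] 45
cones fit [0.4589439  0.14673476] 90.67336792513699 med res 0.0002341243876575437 2807
[[0.4581 0.2167]
 [0.3921 0.1676]
 [0.4185 0.0896]
 [0.5008 0.0906]
 [0.5253 0.1691]]
bar ((0.46040743589401245, 0.1475103497505188), (0.06914741545915604, 0.01695026271045208), 0.6660922169685364) 0.10953891405403514
lock ((0.456138551235199, 0.30413317680358887), (0.017053792253136635, 0.026582229882478714), 0.8772531151771545) 0.05699228057203542 505
tcp [0.52401681 0.16867769 0.16227818] [1.79992621e+02 1.57250761e-01 1.93276818e+01]
held [0.5238 0.1693] 3662 0.0008377278330729578 minus tcp [-0.0002  0.0006] low z 0.1302947229273164
```

View pics/p1.png

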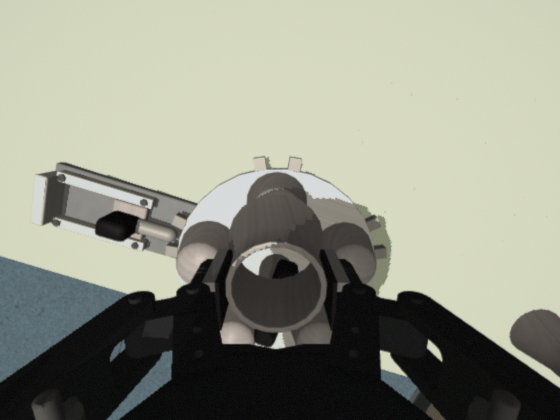

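The picture shows the held sleeve centred over cone E, with all five cones and the home lock visible. I'll lower it in stages.

Emit:
step_arm(
  targets=[
    [0.3,[1,0,-20],[0,0,0]],
    [0.3,[1,0,-40],[0,0,0]],
    [0.3,[1,0,-44],[0,0,0]],
    [0.3,[1,0,-44],[0,0,0]],
    [0.3,[1,0,-44],[0,0,0]],
  ],
)

```text
time: 10.95
ee_pos: [0.5261, 0.1679, 0.121]
tcp_rot: [180.0, -0.1, 19.2]
wrist_force: [0.5, 0.6, -1.9]
opening: 0.0451
grasp_force: 26.7
```

Emit:
step_arm(
  targets=[
    [0.3,[0,0,-12],[0,0,0]],
    [0.3,[0,0,-24],[0,0,0]],
    [0.3,[0,0,-32],[0,0,0]],
    [0.3,[0,0,-38],[0,0,0]],
    [0.3,[0,0,-40],[0,0,0]],
    [0.3,[0,0,-40],[0,0,0]],
  ],
)

```text
time: 11.55
ee_pos: [0.5256, 0.1684, 0.0798]
tcp_rot: [-180.0, 0.0, 19.2]
wrist_force: [-1.3, -0.4, -1.2]
opening: 0.0452
grasp_force: 26.7
```

Emit:
step_arm(
  targets=[
    [0.58,[0,0,0],[0,0,0]],
    [0.62,[0,0,0],[0,0,0]],
    [0.7,[0,0,0],[0,0,0]],
    [0.7,[0,0,0],[0,0,0]],
    [0.7,[0,0,15],[0,0,0]],
    [0.7,[0,0,45],[0,0,0]],
    [0.7,[0,0,85],[0,0,0]],
    [0.7,[0,0,110],[0,0,0]],
  ],
)

```text
time: 12.35
ee_pos: [0.5261, 0.1685, 0.1942]
tcp_rot: [180.0, -0.2, 19.2]
wrist_force: [0.5, 0.2, 0.1]
opening: 0.0599
grasp_force: 0.0
```

Emit:
step_arm(
  targets=[
    [0.8,[-15,-50,20],[0,0,0.15]],
    [0.8,[-28,-100,20],[0,0,0.3]],
    [0.8,[-42,-150,20],[0,0,0.45]],
    [0.8,[-56,-200,20],[0,0,0.6]],
    [0.8,[-56,-250,20],[0,0,0.62]],
    [0.8,[-56,-300,10],[0,0,0.62]],
    [0.8,[-56,-355,0],[0,0,0.62]],
    [0.8,[-56,-355,-40],[0,0,0.62]],
  ],
)

```text
time: 13.15
ee_pos: [0.4713, -0.1878, 0.1587]
tcp_rot: [179.5, -0.1, 54.6]
wrist_force: [1.8, -0.3, 0.1]
opening: 0.0684
grasp_force: 0.0
```

```bash
cat > sl2.py <<'E'
from slv import *
def chk(f,g):
    o=bot.get_obs(); snap('wrist',f); print(o['ee_pos'],o['tcp_rot']); slv(f,g)
def tops(f):
    snap('top',f); slv(f,[(.4697,-.1865),(.5023,-.277),(.456,-.3715)])
    im,d,p=load(f); C=cloud(d,p).reshape(-1,3)
    for a in range(5):
        t=np.radians(90.66+72*a); c=np.array([.4594,.1454])+.07*np.array([np.cos(t),np.sin(t)])
        m=C[(np.hypot(*(C[:,:2]-c).T)<.03)]; t=m[m[:,2]>.09]
        print('cone','ABCDE'[a],'top z',np.percentile(m[:,2],95).round(4),(np.array(cv2.minEnclosingCircle(t[:,:2].astype(np.float32))[0]).round(4)-c if len(t)>5 else None))
E
python3 -c "
from sl2 import *
chk('w5',[(.4697,-.186)]); tops('t5')"
```

```text
[ 0.47125436 -0.18783078  0.15868176] [ 1.79513237e+02 -8.98951740e-02  5.46432046e+01]
[ 0.4697 -0.186 ] fit [ 0.4702 -0.1854] rim [ 0.4701 -0.1857] 2029 640 0.0644 0.0Traceback (most recent call last):
  File "<string>", line 3, in <module>
    chk('w5',[(.4697,-.186)]); tops('t5')
                               ~~~~^^^^^^
  File "sl2.py", line 5, in tops
    snap('top',f); slv(f,[(.4697,-.1865),(.5023,-.277),(.456,-.3715)])
                   ~~~^^^^^^^^^^^^^^^^^^^^^^^^^^^^^^^^^^^^^^^^^^^^^^^^
  File "slv.py", line 19, in slv
    print(g,'fit',c.round(4),'rim',(np.array(cv2.minEnclosingCircle(t[:,:2].astype(np.float32))[0]).round(4) if len(t)>5 else None),len(m),len(t),m[:,2].max().round(4), np.median(abs(s.fun)).round(5))
                                                                                                                                                                                       ^
UnboundLocalError: cannot access local variable 's' where it is not associated with a value
```

Emit:
step_arm(
  targets=[
    [0.8,[0,1,-30],[0,0,0]],
    [0.8,[0,1,-62],[0,0,0]],
    [0.8,[0,1,-62],[0,0,0]],
    [0.8,[0,1,-62],[0,0,0]],
  ],
)

```text
time: 13.65
ee_pos: [0.47, -0.1825, 0.0938]
tcp_rot: [180.0, -0.0, 54.8]
wrist_force: [0.3, -0.3, 0.2]
opening: 0.0685
grasp_force: 0.0
```

```bash
python3 -c "
from sl2 import *
chk('w6',[(.4697,-.186)])"
```

```text
[ 0.47003293 -0.18246154  0.09379336] [ 1.79972552e+02 -1.22413657e-02  5.47995780e+01]
[ 0.4697 -0.186 ] fit [ 0.4702 -0.1852] rim [ 0.47   -0.1855] 4177 1188 0.065 0.0
```

Emit:
step_arm(
  targets=[
    [0.8,[0,-3,-20],[0,0,0]],
    [0.8,[0,-3,-45],[0,0,0]],
    [0.8,[0,-3,-58],[0,0,0]],
    [0.8,[0,-3,-58],[0,0,0]],
    [0.3,[0,-3,-58],[0,0,0]],
    [0.3,[0,-3,-58],[0,0,0]],
    [0.3,[0,-3,-58],[0,0,0]],
    [0.3,[0,-3,-58],[0,0,0]],
  ],
  force=25,
)

```text
time: 14.5
ee_pos: [0.4707, -0.1862, 0.0359]
tcp_rot: [179.9, -0.0, 54.8]
wrist_force: [-0.7, 0.9, 7.6]
opening: 0.0445
grasp_force: 25.8
```

Emit:
step_arm(
  targets=[
    [0.3,[0,0,0],[0,0,0]],
    [0.3,[0,0,30],[0,0,0]],
    [0.3,[0,0,70],[0,0,0]],
    [0.3,[0,0,110],[0,0,0]],
    [0.3,[0,0,130],[0,0,0]],
    [0.3,[0,0,130],[0,0,0]],
  ],
)

```text
time: 15.1
ee_pos: [0.4712, -0.1865, 0.1681]
tcp_rot: [179.7, -0.1, 54.8]
wrist_force: [0.1, -0.5, -0.8]
opening: 0.0445
grasp_force: 27.0
```

Emit:
step_arm(
  targets=[
    [0.3,[-8,40,0],[0,0,0]],
    [0.3,[-17,90,0],[0,0,0]],
    [0.3,[-26,138,0],[0,0,0]],
    [0.3,[-35,186,0],[0,0,0]],
    [0.3,[-44,232,0],[0,0,0]],
    [0.3,[-51,262,0],[0,0,0]],
    [0.3,[-51,275,0],[0,0,0]],
    [0.3,[-51,275,0],[0,0,0]],
  ],
)

```text
time: 15.9
ee_pos: [0.4186, 0.0902, 0.1635]
tcp_rot: [-180.0, 0.0, 54.9]
wrist_force: [-0.0, -0.3, -1.2]
opening: 0.0444
grasp_force: 27.0
```

Emit:
step_arm(
  targets=[
    [0.3,[0,0,0],[0,0,0]],
    [0.3,[0,0,0],[0,0,0]],
  ],
)

```text
time: 16.1
ee_pos: [0.419, 0.088, 0.1638]
tcp_rot: [-180.0, 0.0, 54.7]
wrist_force: [-0.4, 0.4, -0.8]
opening: 0.0446
grasp_force: 27.0
```

```bash
python3 -c "
from pre import *
pre('p2')"
```

```text
disc z 0.03225330344271185 20088
disc circ [0.45970048 0.14744499 0.10038839] 68
cones fit [0.45873209 0.14655792] 90.58526199336177 med res 0.00046222048417017894 5004
[[0.458  0.2166]
 [0.3919 0.1675]
 [0.4182 0.0895]
 [0.5005 0.0903]
 [0.5251 0.1689]]
bar ((0.467110812664032, 0.14899441599845886), (0.08299767225980759, 0.02961326763033867), 13.652481079101562) 0.11037438638930998
tcp [0.41896859 0.08803493 0.1638068 ] [-1.79991288e+02  3.33271277e-02  5.46851030e+01]
held [0.4186 0.0891] 3668 0.000839714203288152 minus tcp [-0.0003  0.0011] low z 0.13180774349112326
```

View pics/p2.png

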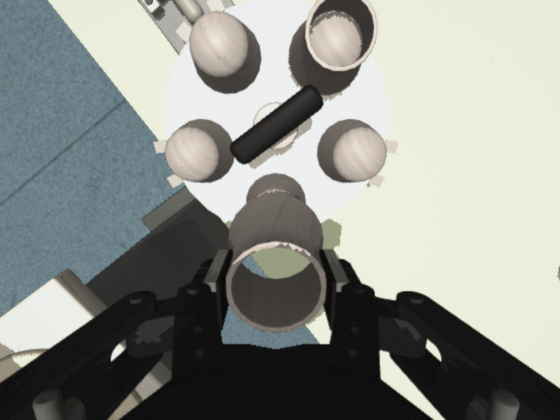

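The first sleeve sits over cone E at (338,35), and the second is held over cone C.

Emit:
step_arm(
  targets=[
    [0.3,[0,0,-20],[0,0,0]],
    [0.3,[0,0,-40],[0,0,0]],
    [0.3,[0,0,-44],[0,0,0]],
    [0.3,[0,0,-44],[0,0,0]],
    [0.3,[0,0,-44],[0,0,0]],
  ],
)

```text
time: 16.65
ee_pos: [0.4192, 0.0888, 0.121]
tcp_rot: [180.0, -0.0, 54.7]
wrist_force: [-0.4, -0.5, -1.2]
opening: 0.0443
grasp_force: 27.0
```

Emit:
step_arm(
  targets=[
    [0.3,[-0.5,-0.5,-12],[0,0,0]],
    [0.3,[-0.5,-0.5,-24],[0,0,0]],
    [0.3,[-0.5,-0.5,-32],[0,0,0]],
    [0.3,[-0.5,-0.5,-38],[0,0,0]],
    [0.3,[-0.5,-0.5,-40],[0,0,0]],
    [0.3,[-0.5,-0.5,-40],[0,0,0]],
  ],
)

```text
time: 17.25
ee_pos: [0.4183, 0.0886, 0.08]
tcp_rot: [180.0, -0.0, 54.8]
wrist_force: [-0.2, -0.5, -0.8]
opening: 0.0444
grasp_force: 27.0
```

Emit:
step_arm(
  targets=[
    [0.58,[0,0,0],[0,0,0]],
    [0.62,[0,0,0],[0,0,0]],
    [0.7,[0,0,0],[0,0,0]],
    [0.7,[0,0,0],[0,0,0]],
    [0.7,[0,0,15],[0,0,0]],
    [0.7,[0,0,45],[0,0,0]],
    [0.7,[0,0,85],[0,0,0]],
    [0.7,[0,0,110],[0,0,0]],
  ],
)

```text
time: 18.05
ee_pos: [0.4186, 0.0887, 0.1939]
tcp_rot: [179.9, -0.1, 54.8]
wrist_force: [1.1, -0.3, 0.1]
opening: 0.0598
grasp_force: 0.0
```

Emit:
step_arm(
  targets=[
    [0.8,[11,-45,20],[0,0,0.12]],
    [0.8,[22,-93,20],[0,0,0.24]],
    [0.8,[33,-142,20],[0,0,0.36]],
    [0.8,[44,-190,10],[0,0,0.48]],
    [0.8,[55,-238,0],[0,0,0.63]],
    [0.8,[66,-285,0],[0,0,0.63]],
    [0.8,[77,-330,-20],[0,0,0.63]],
    [0.8,[84,-364,-50],[0,0,0.63]],
  ],
)

```text
time: 18.85
ee_pos: [0.5021, -0.2721, 0.1474]
tcp_rot: [179.8, 0.1, 90.8]
wrist_force: [1.3, 0.5, 0.1]
opening: 0.0683
grasp_force: 0.0
```

Emit:
step_arm(
  targets=[
    [0.8,[0,0,-30],[0,0,0]],
    [0.8,[0,0,-46],[0,0,0]],
    [0.8,[0,0,-46],[0,0,0]],
    [0.8,[0,0,-46],[0,0,0]],
  ],
)

```text
time: 19.25
ee_pos: [0.5011, -0.269, 0.1002]
tcp_rot: [180.0, 0.0, 90.9]
wrist_force: [0.2, 1.0, 0.9]
opening: 0.0681
grasp_force: 0.0
```

```bash
python3 -c "
from sl2 import *
chk('w7',[(.5024,-.2758)])"
```

```text
[ 0.50112742 -0.2689617   0.10024488] [1.79963317e+02 1.87250738e-02 9.08674752e+01]
[ 0.5024 -0.2758] fit [ 0.5026 -0.2755] rim [ 0.5024 -0.2761] 3991 1104 0.0646 0.0
```

Emit:
step_arm(
  targets=[
    [0.8,[1,-5,-5],[0,0,0]],
    [0.8,[1,-5,-7],[0,0,0]],
    [0.8,[1,-5,-7],[0,0,0]],
    [0.8,[1,-5,-7],[0,0,0]],
    [0.8,[1,-5,-7],[0,0,0]],
  ],
)

```text
time: 19.8
ee_pos: [0.5019, -0.2739, 0.0921]
tcp_rot: [180.0, 0.0, 90.9]
wrist_force: [0.3, -0.9, 0.1]
opening: 0.0684
grasp_force: 0.0
```

Emit:
step_arm(
  targets=[
    [0.8,[0.5,-1.5,-20],[0,0,0]],
    [0.8,[0.5,-1.5,-45],[0,0,0]],
    [0.8,[0.5,-1.5,-56],[0,0,0]],
    [0.8,[0.5,-1.5,-56],[0,0,0]],
    [0.3,[0.5,-1.5,-56],[0,0,0]],
    [0.3,[0.5,-1.5,-56],[0,0,0]],
    [0.3,[0.5,-1.5,-56],[0,0,0]],
    [0.3,[0.5,-1.5,-56],[0,0,0]],
  ],
  force=25,
)

```text
time: 20.6
ee_pos: [0.503, -0.2758, 0.0373]
tcp_rot: [179.9, 0.1, 90.9]
wrist_force: [-0.7, 1.1, 6.6]
opening: 0.0456
grasp_force: 25.9
```

Emit:
step_arm(
  targets=[
    [0.3,[0,0,0],[0,0,0]],
    [0.3,[0,0,30],[0,0,0]],
    [0.3,[0,0,70],[0,0,0]],
    [0.3,[0,0,110],[0,0,0]],
    [0.3,[0,0,130],[0,0,0]],
    [0.3,[0,0,130],[0,0,0]],
  ],
)

```text
time: 21.2
ee_pos: [0.5036, -0.2761, 0.1697]
tcp_rot: [179.7, 0.2, 90.9]
wrist_force: [1.3, -0.4, -1.8]
opening: 0.0456
grasp_force: 26.5
```

Emit:
step_arm(
  targets=[
    [0.3,[-5,45,10],[0,0,0]],
    [0.3,[-9,94,10],[0,0,0]],
    [0.3,[-13,143,10],[0,0,0]],
    [0.3,[-18,192,10],[0,0,0]],
    [0.3,[-22,241,10],[0,0,0]],
    [0.3,[-26,290,10],[0,0,0]],
    [0.3,[-31,339,10],[0,0,0]],
    [0.3,[-35,388,10],[0,0,0]],
  ],
)

```text
time: 22.0
ee_pos: [0.4663, 0.1144, 0.1746]
tcp_rot: [-179.9, 0.0, 90.9]
wrist_force: [0.8, 0.4, -1.6]
opening: 0.0454
grasp_force: 26.5
```

Emit:
step_arm(
  targets=[
    [0.3,[-5,45,0],[0,0,0]],
    [0.3,[-9,85,0],[0,0,0]],
    [0.3,[-10,104,-5],[0,0,0]],
    [0.3,[-10,104,-10],[0,0,0]],
    [0.3,[-10,104,-10],[0,0,0]],
    [0.3,[-10,104,-10],[0,0,0]],
    [0.3,[-10,104,-10],[0,0,0]],
  ],
)

```text
time: 22.7
ee_pos: [0.4576, 0.2156, 0.166]
tcp_rot: [180.0, 0.0, 90.8]
wrist_force: [0.5, -0.1, -0.3]
opening: 0.0453
grasp_force: 26.5
```

```bash
python3 -c "
from pre import *
pre('p3')"
```

```text
disc z 0.0322907344016872 6644
disc circ [0.45863321 0.14895203 0.09946302] 45
cones fit [0.45984003 0.14757094] 91.89786928432602 med res 0.0006013606210616904 2715
[[0.4575 0.2175]
 [0.3926 0.167 ]
 [0.4206 0.0896]
 [0.5028 0.0923]
 [0.5257 0.1714]]
bar ((0.44962185621261597, 0.13672585785388947), (0.08863847702741623, 0.03076351247727871), 26.75519561767578) 0.1088136294251128
lock ((0.45567166805267334, 0.30459076166152954), (0.017216332256793976, 0.02713049203157425), 0.1556020826101303) 0.05698936865647382 681
tcp [0.45755876 0.21564257 0.1659581 ] [1.79996544e+02 6.12885318e-03 9.07791056e+01]
held [0.4569 0.2156] 3664 0.0008307179910051667 minus tcp [-0.0007 -0.    ] low z 0.13396014926076688
```

Emit:
step_arm(
  targets=[
    [0.3,[1,1,-20],[0,0,0]],
    [0.3,[1,1,-40],[0,0,0]],
    [0.3,[1,1,-44],[0,0,0]],
    [0.3,[1,1,-44],[0,0,0]],
    [0.3,[1,1,-44],[0,0,0]],
    [0.3,[1,1,-44],[0,0,0]],
  ],
)

```text
time: 23.35
ee_pos: [0.4589, 0.2177, 0.1231]
tcp_rot: [179.9, -0.0, 90.8]
wrist_force: [-0.0, 0.6, -1.3]
opening: 0.0457
grasp_force: 26.5
```

Emit:
step_arm(
  targets=[
    [0.3,[0,-1,-12],[0,0,0]],
    [0.3,[0,-1,-24],[0,0,0]],
    [0.3,[0,-1,-34],[0,0,0]],
    [0.3,[0,-1,-40],[0,0,0]],
    [0.3,[0,-1,-42],[0,0,0]],
    [0.3,[0,-1,-42],[0,0,0]],
  ],
)

```text
time: 23.95
ee_pos: [0.4584, 0.2166, 0.0797]
tcp_rot: [-180.0, 0.0, 90.9]
wrist_force: [0.6, 0.9, -1.0]
opening: 0.0456
grasp_force: 26.5
```

Emit:
step_arm(
  targets=[
    [0.58,[0,0,0],[0,0,0]],
    [0.62,[0,0,0],[0,0,0]],
    [0.7,[0,0,0],[0,0,0]],
    [0.7,[0,0,0],[0,0,0]],
    [0.7,[0,0,15],[0,0,0]],
    [0.7,[0,0,45],[0,0,0]],
    [0.7,[0,0,85],[0,0,0]],
    [0.7,[0,0,120],[0,0,0]],
  ],
)

```text
time: 24.75
ee_pos: [0.4582, 0.2165, 0.2029]
tcp_rot: [179.9, -0.0, 90.9]
wrist_force: [-0.3, 0.9, -0.3]
opening: 0.0597
grasp_force: 0.0
```

Emit:
step_arm(
  targets=[
    [0.8,[0,-45,10],[0,0,0.08]],
    [0.8,[0,-94,10],[0,0,0.16]],
    [0.8,[0,-143,10],[0,0,0.24]],
    [0.8,[0,-192,10],[0,0,0.32]],
    [0.8,[0,-241,10],[0,0,0.4]],
    [0.8,[0,-290,10],[0,0,0.48]],
    [0.8,[0,-339,0],[0,0,0.56]],
    [0.8,[0,-388,0],[0,0,0.63]],
  ],
)

```text
time: 25.55
ee_pos: [0.4577, -0.1734, 0.2005]
tcp_rot: [180.0, 0.0, 127.1]
wrist_force: [1.4, -0.8, 0.2]
opening: 0.0683
grasp_force: 0.0
```

Emit:
step_arm(
  targets=[
    [0.8,[-1,-45,0],[0,0,0]],
    [0.8,[-2,-94,0],[0,0,0]],
    [0.8,[-3,-143,-20],[0,0,0]],
    [0.8,[-3,-180,-50],[0,0,0]],
    [0.8,[-3,-200,-90],[0,0,0]],
    [0.8,[-3,-200,-105],[0,0,0]],
    [0.8,[-3,-200,-105],[0,0,0]],
    [0.8,[-3,-200,-105],[0,0,0]],
  ],
)

```text
time: 26.35
ee_pos: [0.4559, -0.3711, 0.0968]
tcp_rot: [180.0, 0.1, 127.0]
wrist_force: [0.5, 0.5, 1.3]
opening: 0.0687
grasp_force: 0.0
```

```bash
python3 -c "
from sl2 import *
chk('w8',[(.456,-.3712)])"
```

```text
[ 0.45588934 -0.37105035  0.09681175] [1.79974096e+02 7.73259946e-02 1.26993751e+02]
[ 0.456  -0.3712] fit [ 0.4564 -0.3716] rim [ 0.4567 -0.372 ] 4023 1157 0.0647 0.0
```

Emit:
step_arm(
  targets=[
    [0.8,[0.5,-0.5,-20],[0,0,0]],
    [0.8,[0.5,-0.5,-45],[0,0,0]],
    [0.8,[0.5,-0.5,-61],[0,0,0]],
    [0.8,[0.5,-0.5,-61],[0,0,0]],
    [0.3,[0.5,-0.5,-61],[0,0,0]],
    [0.3,[0.5,-0.5,-61],[0,0,0]],
    [0.3,[0.5,-0.5,-61],[0,0,0]],
    [0.3,[0.5,-0.5,-61],[0,0,0]],
  ],
  force=25,
)

```text
time: 27.2
ee_pos: [0.457, -0.3724, 0.0365]
tcp_rot: [179.9, 0.2, 127.0]
wrist_force: [-1.0, 2.4, 6.8]
opening: 0.0454
grasp_force: 25.4
```

Emit:
step_arm(
  targets=[
    [0.3,[0,0,0],[0,0,0]],
    [0.3,[0,0,30],[0,0,0]],
    [0.3,[0,0,70],[0,0,0]],
    [0.3,[0,0,110],[0,0,0]],
    [0.3,[0,0,130],[0,0,0]],
    [0.3,[0,0,130],[0,0,0]],
  ],
)

```text
time: 27.8
ee_pos: [0.4572, -0.3729, 0.1687]
tcp_rot: [179.9, 0.4, 127.0]
wrist_force: [-0.2, -0.3, -0.4]
opening: 0.0454
grasp_force: 26.3
```

Emit:
step_arm(
  targets=[
    [0.3,[5,45,5],[0,0,0]],
    [0.3,[9,94,5],[0,0,0]],
    [0.3,[14,143,5],[0,0,0]],
    [0.3,[18,192,5],[0,0,0]],
    [0.3,[23,241,5],[0,0,0]],
    [0.3,[28,290,5],[0,0,0]],
    [0.3,[32,339,5],[0,0,0]],
    [0.3,[37,388,5],[0,0,0]],
  ],
)

```text
time: 28.6
ee_pos: [0.4923, 0.018, 0.1683]
tcp_rot: [-180.0, -0.0, 126.9]
wrist_force: [1.0, 0.1, -0.9]
opening: 0.0454
grasp_force: 26.3
```

Emit:
step_arm(
  targets=[
    [0.3,[4,40,-5],[0,0,0]],
    [0.3,[7,74,-5],[0,0,0]],
    [0.3,[7,74,-5],[0,0,0]],
    [0.3,[7,74,-5],[0,0,0]],
    [0.3,[7,74,-5],[0,0,0]],
  ],
)

```text
time: 29.1
ee_pos: [0.4996, 0.0894, 0.1635]
tcp_rot: [-180.0, -0.0, 126.9]
wrist_force: [0.2, -0.8, -1.4]
opening: 0.0458
grasp_force: 26.4
```

```bash
python3 -c "
from pre import *
pre('p4')"
```

```text
disc z 0.032239054738494574 18110
disc circ [0.44953682 0.15258608 0.09135407] 80
cones fit [0.45898744 0.14582882] 90.43415790573991 med res 0.0019246409747200825 5034
[[0.4585 0.2158]
 [0.3923 0.167 ]
 [0.4183 0.0889]
 [0.5006 0.0895]
 [0.5254 0.168 ]]
bar ((0.4693607687950134, 0.1668892800807953), (0.05804729834198952, 0.08955743908882141), 89.88423919677734) 0.1107487419037122
tcp [0.49964934 0.08938107 0.16352836] [-1.79959134e+02 -2.40204570e-03  1.26929185e+02]
held [0.4987 0.0899] 3710 0.0008373607192372675 minus tcp [-0.0009  0.0006] low z 0.13154594404251874
```

View pics/p4.png

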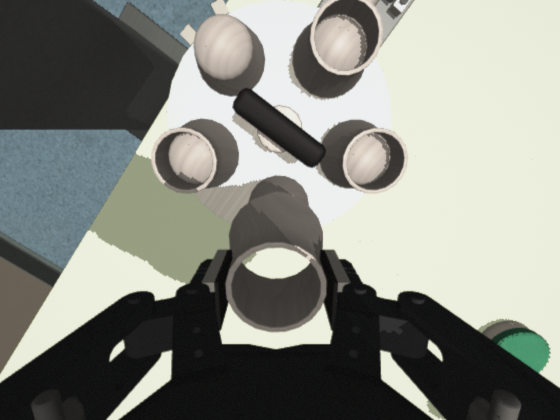

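Three sleeves sit over cones A (346,40), C (187,158) and E (370,158). The fourth is held near cone D.

Emit:
step_arm(
  targets=[
    [0.3,[2,0,-20],[0,0,0]],
    [0.3,[2,0,-40],[0,0,0]],
    [0.3,[2,0,-42],[0,0,0]],
    [0.3,[2,0,-42],[0,0,0]],
    [0.3,[2,0,-42],[0,0,0]],
    [0.3,[2,0,-42],[0,0,0]],
  ],
)

```text
time: 29.75
ee_pos: [0.5024, 0.0899, 0.1231]
tcp_rot: [179.9, 0.0, 126.9]
wrist_force: [0.2, 0.1, -1.1]
opening: 0.0454
grasp_force: 26.4
```

Emit:
step_arm(
  targets=[
    [0.3,[-0.7,0,-12],[0,0,0]],
    [0.3,[-0.7,0,-24],[0,0,0]],
    [0.3,[-0.7,0,-34],[0,0,0]],
    [0.3,[-0.7,0,-40],[0,0,0]],
    [0.3,[-0.7,0,-42],[0,0,0]],
    [0.3,[-0.7,0,-42],[0,0,0]],
  ],
)

```text
time: 30.35
ee_pos: [0.501, 0.0901, 0.0796]
tcp_rot: [-180.0, -0.0, 127.0]
wrist_force: [-0.7, 0.3, -2.0]
opening: 0.0452
grasp_force: 26.4
```

Emit:
step_arm(
  targets=[
    [0.58,[0,0,0],[0,0,0]],
    [0.62,[0,0,0],[0,0,0]],
    [0.7,[0,0,0],[0,0,0]],
    [0.7,[0,0,0],[0,0,0]],
    [0.7,[0,0,15],[0,0,0]],
    [0.7,[0,0,45],[0,0,0]],
    [0.7,[0,0,85],[0,0,0]],
    [0.7,[0,0,130],[0,0,0]],
  ],
)

```text
time: 31.15
ee_pos: [0.5006, 0.09, 0.2119]
tcp_rot: [-180.0, -0.0, 127.0]
wrist_force: [0.2, 0.7, -0.1]
opening: 0.0598
grasp_force: 0.0
```

Emit:
step_arm(
  targets=[
    [0.7,[-15,-40,30],[0,0,-0.15]],
    [0.7,[-30,-80,30],[0,0,-0.3]],
    [0.7,[-40,-90,30],[0,0,-0.45]],
    [0.7,[-45,-90,30],[0,0,-0.6]],
    [0.7,[-45,-90,30],[0,0,-0.645]],
    [0.7,[-45,-90,30],[0,0,-0.645]],
  ],
)

```text
time: 31.75
ee_pos: [0.4561, -0.0001, 0.2412]
tcp_rot: [179.9, -0.0, 89.9]
wrist_force: [0.2, -0.1, -1.1]
opening: 0.0597
grasp_force: 0.0
```

```bash
cat > chkc.py <<'E'
from h import *
def chkc(f,a0=90.65,c0=(.4590,.1465)):
    o=bot.get_obs(); im,d,p=snap('wrist',f); print(o['ee_pos'],o['tcp_rot']); C=cloud(d,p).reshape(-1,3)
    for a in range(5):
        t=np.radians(a0+72*a); c=np.array(c0)+.07*np.array([np.cos(t),np.sin(t)])
        m=C[(np.hypot(*(C[:,:2]-c).T)<.03)&(C[:,2]<.15)]; t=m[m[:,2]>.095]
        print('ABCDE'[a],'rim z',np.percentile(t[:,2],[10,50,90]).round(4) if len(t)>5 else m[:,2].max(),(np.array(cv2.minEnclosingCircle(t[:,:2].astype(np.float32))).tolist() if 0 else (np.array(cv2.minEnclosingCircle(t[:,:2].astype(np.float32))[0])-c).round(4)) if len(t)>5 else None)
    # bar
    m=C[(np.hypot(*(C[:,:2]-c0).T)<.04)&(abs(C[:,2]-.108)<.004)]
    if len(m): print('bar',cv2.minAreaRect(m[:,:2].astype(np.float32)))
E
python3 -c "
from chkc import *
chkc('w9')"
```

```text
[ 4.56058327e-01 -1.13910436e-04  2.41227630e-01] [ 1.79917753e+02 -6.47283742e-04  8.99468761e+01]
A rim z 0.05875329647143299 None
B rim z 0.08262618042949114 None
C rim z [0.0992 0.1012 0.1022] [ 0.0005 -0.0002]
D rim z [0.0984 0.1011 0.1021] [-0.0001 -0.0002]
E rim z [0.0967 0.1006 0.1017] [ 0.0003 -0.0005]
bar ((0.4592101275920868, 0.1461700052022934), (0.017667504027485847, 0.06899531185626984), 89.9001693725586)
```

View pics/w9.png

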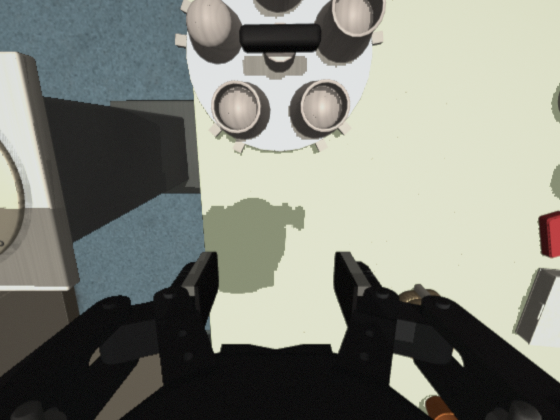

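Sleeves C, D and E have settled with their rims at z ≈ 0.101 m, and A was seated in the previous view. Next is the lock.

Emit:
step_arm(
  targets=[
    [0.8,[0,45,0],[0,0,0]],
    [0.8,[0,94,0],[0,0,0]],
    [0.8,[0,143,0],[0,0,0]],
    [0.8,[0,192,0],[0,0,0]],
    [0.8,[0,241,0],[0,0,0]],
    [0.8,[0,280,-5],[0,0,0]],
    [0.8,[0,305,-30],[0,0,0]],
    [0.8,[0,305,-70],[0,0,0]],
  ],
)

```text
time: 32.6
ee_pos: [0.4567, 0.309, 0.171]
tcp_rot: [179.8, -0.2, 90.3]
wrist_force: [1.2, -0.9, -0.3]
opening: 0.0687
grasp_force: 0.0
```

Emit:
step_arm(
  targets=[
    [0.8,[0,0,-40],[0,0,0]],
    [0.8,[0,0,-70],[0,0,0]],
    [0.8,[0,0,-70],[0,0,0]],
    [0.8,[0,0,-70],[0,0,0]],
  ],
)

```text
time: 33.0
ee_pos: [0.4562, 0.3052, 0.1009]
tcp_rot: [-180.0, 0.0, 90.1]
wrist_force: [-0.1, 0.9, 0.7]
opening: 0.0685
grasp_force: 0.0
```

Emit:
step_arm(
  targets=[
    [0.8,[0,0,-30],[0,0,0]],
    [0.8,[0,0,-55],[0,0,0]],
    [0.8,[0,0,-63],[0,0,0]],
    [0.4,[0,0,-63],[0,0,0]],
    [0,[0,0,-63],[0,0,0]],
    [0,[0,0,-63],[0,0,0]],
    [0,[0,0,-63],[0,0,0]],
    [0,[0,0,-63],[0,0,0]],
  ],
  force=30,
)

```text
time: 33.8
ee_pos: [0.4563, 0.3056, 0.0388]
tcp_rot: [179.9, -0.1, 90.0]
wrist_force: [-3.9, -0.5, 7.8]
opening: 0.0173
grasp_force: 29.8
```

Emit:
step_arm(
  targets=[
    [0,[0,0,0],[0,0,0]],
    [0,[0,0,0],[0,0,0]],
    [0,[0,0,0],[0,0,0]],
    [0,[0,0,0],[0,0,0]],
  ],
)

```text
time: 34.2
ee_pos: [0.4563, 0.3056, 0.0388]
tcp_rot: [179.9, -0.1, 90.0]
wrist_force: [-3.9, -1.0, 7.5]
opening: 0.0173
grasp_force: 29.8
```

Emit:
step_arm(
  targets=[
    [0,[0,7,0],[0,0,0]],
    [0,[0,14,0],[0,0,0]],
    [0,[0,21,0],[0,0,0]],
    [0,[0,28,0],[0,0,0]],
    [0,[-0.5,35,0],[0,0,0]],
    [0,[-0.5,42,0],[0,0,0]],
    [0,[-0.5,46,0],[0,0,0]],
    [0,[-0.5,46,0],[0,0,0]],
  ],
)

```text
time: 35.0
ee_pos: [0.4552, 0.3522, 0.0388]
tcp_rot: [-180.0, -0.1, 90.1]
wrist_force: [-6.7, 1.4, 8.0]
opening: 0.0177
grasp_force: 29.7
```

Emit:
step_arm(
  targets=[
    [0,[0,2,0],[0,0,0]],
    [0,[0,4,0],[0,0,0]],
    [0,[0,6,0],[0,0,0]],
    [0,[0,7,0],[0,0,0]],
    [0,[0,7,0],[0,0,0]],
  ],
)

```text
time: 35.5
ee_pos: [0.4552, 0.356, 0.0388]
tcp_rot: [-180.0, 0.2, 90.0]
wrist_force: [-6.8, -15.5, 14.6]
opening: 0.0172
grasp_force: 30.9
```

The lock travelled 50.4 mm to its stop, so it is open. I'll release it and go to the turret grip.

Emit:
step_arm(
  targets=[
    [0.4,[0,0,0],[0,0,0]],
    [0.6,[0,0,0],[0,0,0]],
    [0.6,[0,-2,0],[0,0,0]],
    [0.6,[0,-2,20],[0,0,0]],
    [0.6,[0,-2,60],[0,0,0]],
    [0.6,[0,-2,110],[0,0,0]],
    [0.6,[0,-2,155],[0,0,-0.12]],
    [0.6,[0,-2,175],[0,0,-0.26]],
  ],
)

```text
time: 36.3
ee_pos: [0.4564, 0.3567, 0.2169]
tcp_rot: [179.8, -0.3, 74.8]
wrist_force: [0.6, 0.7, -0.0]
opening: 0.0513
grasp_force: 0.0
```

Emit:
step_arm(
  targets=[
    [0.5,[0,-30,20],[0,0,-0.14]],
    [0.5,[0,-60,20],[0,0,-0.29]],
    [0.5,[0,-100,20],[0,0,-0.44]],
    [0.5,[0,-140,20],[0,0,-0.59]],
    [0.5,[2,-170,20],[0,0,-0.74]],
    [0.5,[4,-190,20],[0,0,-0.89]],
    [0.5,[4,-200,20],[0,0,-1.04]],
    [0.5,[4,-210,20],[0,0,-1.19]],
  ],
)

```text
time: 37.1
ee_pos: [0.4682, 0.1039, 0.2321]
tcp_rot: [-178.0, 0.0, 11.5]
wrist_force: [0.6, -0.3, -0.6]
opening: 0.0426
grasp_force: 0.0
```

Emit:
step_arm(
  targets=[
    [0.5,[0,0,0],[0,0,-0.1]],
    [0.5,[0,0,0],[0,0,-0.11]],
    [0.5,[0,0,0],[0,0,-0.11]],
    [0.5,[0,0,0],[0,0,-0.11]],
  ],
)

```text
time: 37.5
ee_pos: [0.4717, 0.0763, 0.232]
tcp_rot: [-176.9, 0.1, 7.4]
wrist_force: [0.4, 0.5, -0.0]
opening: 0.0427
grasp_force: 0.0
```

```bash
python3 -c "
from chkc import *
chkc('w10')
im,d,p=load('w10'); C=cloud(d,p).reshape(-1,3)
for s in ('w10','w9'):
  im,d,p=load(s); C=cloud(d,p).reshape(-1,3)
  g=C[(abs(C[:,2]-.058)<.004)&(abs(C[:,0]-.455)<.02)&(C[:,1]>.26)&(C[:,1]<.42)]
  if len(g): print('lock',cv2.minAreaRect(g[:,:2].astype(np.float32)))
"
```

```text
[0.4716778  0.07632812 0.23203929] [-1.76853397e+02  6.83922433e-02  7.37488782e+00]
A rim z [0.0964 0.1004 0.1017] [0.0003 0.    ]
B rim z 0.08223067168611839 None
C rim z [0.0967 0.1009 0.102 ] [0.0005 0.0003]
D rim z [0.0989 0.1011 0.1021] [0.0001 0.0001]
E rim z [0.0969 0.1006 0.1016] [0.0002 0.0005]
bar ((0.46010178327560425, 0.14659348130226135), (0.0684349536895752, 0.01798655278980732), 0.7160197496414185)
lock ((0.4546176493167877, 0.35371655225753784), (0.016798110678792, 0.02773929014801979), 1.4247366189956665)
```

View pics/w10.png

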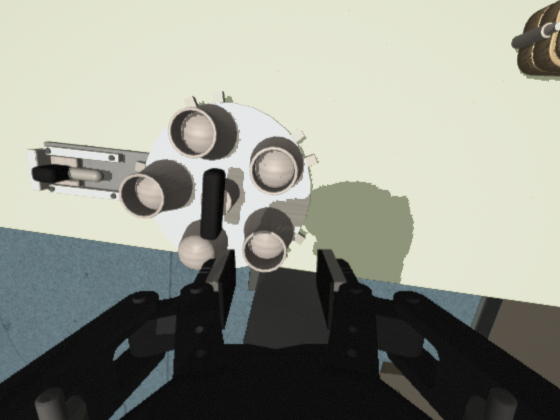

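The view shows the lock at its outer stop, (45,172), and all four sleeves seated. The arm is off its commanded pose, so I'll check the joints.

```bash
python3 -c "
from workcell import bot
o=bot.get_obs(); print(o['q'].round(2),o['qd'].round(2),o['ee_pos'],o['tcp_rot'])"
```

```text
[  7.35  -4.83   0.29  95.2    3.15 179.94] [ 0.45  0.06  0.08  0.07  0.04 -0.06] [0.47163704 0.07660353 0.23198204] [-1.76854720e+02  7.49798098e-02  7.40991343e+00]
```

Emit:
step_arm(
  targets=[
    [0.5,[0,0,0],[0,0,0]],
    [0.5,[0,0,0],[0,0,0]],
  ],
)

```text
time: 37.75
ee_pos: [0.4716, 0.0765, 0.2319]
tcp_rot: [-176.9, 0.1, 7.4]
wrist_force: [-0.2, -0.0, -0.1]
opening: 0.0424
grasp_force: 0.0
```

```bash
python3 -c "
from workcell import bot
o=bot.get_obs(); print(o['q'].round(2),o['qd'].round(2),o['ee_pos'],o['tcp_rot'])"
```

```text
[  7.34  -4.83   0.29  95.2    3.14 179.94] [-0.32  0.02 -0.16 -0.01  0.01 -0.04] [0.47160024 0.07652396 0.23193531] [-1.76856881e+02  8.28914939e-02  7.40015902e+00]
```

Joint 6 is at its limit, because j6 = 180 + j1 − yaw. I'll use the half-turn grasp at yaw 180.7° instead.

Emit:
step_arm(
  targets=[
    [0.5,[0,0,0],[0,0,0.14]],
    [0.5,[0,0,0],[0,0,0.28]],
    [0.5,[0,0,0],[0,0,0.42]],
    [0.5,[0,0,0],[0,0,0.56]],
    [0.5,[0,0,0],[0,0,0.7]],
    [0.5,[0,0,0],[0,0,0.84]],
    [0.5,[0,0,0],[0,0,0.98]],
    [0.5,[0,0,0],[0,0,1.0]],
  ],
)

```text
time: 38.55
ee_pos: [0.4717, 0.0763, 0.2318]
tcp_rot: [-176.8, 0.1, 64.8]
wrist_force: [-0.4, -0.0, -0.6]
opening: 0.0429
grasp_force: 0.0
```

Emit:
step_arm(
  targets=[
    [0.5,[0,0,0],[0,0,0.14]],
    [0.5,[0,0,0],[0,0,0.28]],
    [0.5,[0,0,0],[0,0,0.42]],
    [0.5,[0,0,0],[0,0,0.56]],
    [0.5,[0,0,0],[0,0,0.7]],
    [0.5,[0,0,0],[0,0,0.84]],
    [0.5,[0,0,0],[0,0,0.98]],
    [0.5,[0,0,0],[0,0,1.0]],
  ],
)

```text
time: 39.35
ee_pos: [0.4716, 0.0761, 0.232]
tcp_rot: [-176.9, 0.1, 121.9]
wrist_force: [0.4, -0.1, -0.8]
opening: 0.0428
grasp_force: 0.0
```

Emit:
step_arm(
  targets=[
    [0.5,[0,0,0],[0,0,0.14]],
    [0.5,[0,0,0],[0,0,0.28]],
    [0.5,[0,0,0],[0,0,0.42]],
    [0.5,[0,0,0],[0,0,0.56]],
    [0.5,[0,0,0],[0,0,0.7]],
    [0.5,[0,0,0],[0,0,0.84]],
    [0.5,[0,0,0],[0,0,0.98]],
    [0.5,[0,0,0],[0,0,1.0]],
  ],
)

```text
time: 40.15
ee_pos: [0.4716, 0.076, 0.2321]
tcp_rot: [-176.9, 0.1, 179.1]
wrist_force: [-0.4, -0.5, 0.5]
opening: 0.0429
grasp_force: 0.0
```

Emit:
step_arm(
  targets=[
    [0.5,[-6,35,0],[0.03,0,0.02]],
    [0.5,[-12,65,0],[0.054,0,0.028]],
    [0.5,[-12,70.5,-40],[0.054,0,0.028]],
    [0.5,[-12,70.5,-80],[0.054,0,0.028]],
    [0.5,[-12,70.5,-97],[0.054,0,0.028]],
    [0.5,[-12,70.5,-97],[0.054,0,0.028]],
    [0.5,[-12,70.5,-97],[0.054,0,0.028]],
    [0.5,[-12,70.5,-97],[0.054,0,0.028]],
  ],
)

```text
time: 40.95
ee_pos: [0.4604, 0.1465, 0.1366]
tcp_rot: [-180.0, 0.2, -179.3]
wrist_force: [0.1, 1.0, 0.1]
opening: 0.0429
grasp_force: 0.0
```

Emit:
step_arm(
  targets=[
    [0.5,[-0.5,0,-25],[0,0,0]],
    [0.5,[-0.5,0,-40],[0,0,0]],
    [0.5,[-0.5,0,-48],[0,0,0]],
    [0.5,[-0.5,0,-48],[0,0,0]],
    [0,[-0.5,0,-48],[0,0,0]],
    [0,[-0.5,0,-48],[0,0,0]],
    [0,[-0.5,0,-48],[0,0,0]],
    [0,[-0.5,0,-48],[0,0,0]],
  ],
  force=80,
)

```text
time: 41.75
ee_pos: [0.4596, 0.1465, 0.0882]
tcp_rot: [-180.0, 0.2, -179.2]
wrist_force: [-1.7, -1.2, 6.8]
opening: 0.0161
grasp_force: 79.1
```

Emit:
step_arm(
  targets=[
    [0,[0,0,0],[0,0,0.05]],
    [0,[0,0,0],[0,0,0.12]],
    [0,[0,0,0],[0,0,0.2]],
    [0,[0,0,0],[0,0,0.28]],
    [0,[0,0,0],[0,0,0.36]],
    [0,[0,0,0],[0,0,0.42]],
    [0,[0,0,0],[0,0,0.42]],
  ],
)

```text
time: 42.45
ee_pos: [0.4597, 0.1463, 0.0881]
tcp_rot: [-179.9, 0.2, -155.0]
wrist_force: [-1.8, -1.7, 5.8]
opening: 0.0162
grasp_force: 79.3
```

Emit:
step_arm(
  targets=[
    [0,[0,0,0],[0,0,0.06]],
    [0,[0,0,0],[0,0,0.14]],
    [0,[0,0,0],[0,0,0.22]],
    [0,[0,0,0],[0,0,0.3]],
    [0,[0,0,0],[0,0,0.38]],
    [0,[0,0,0],[0,0,0.43]],
    [0,[0,0,0],[0,0,0.43]],
  ],
)

```text
time: 43.15
ee_pos: [0.4598, 0.1462, 0.0881]
tcp_rot: [-179.9, 0.1, -130.4]
wrist_force: [-0.8, -3.4, 5.7]
opening: 0.0163
grasp_force: 79.3
```

Emit:
step_arm(
  targets=[
    [0,[0,0,0],[0,0,0.06]],
    [0,[0,0,0],[0,0,0.14]],
    [0,[0,0,0],[0,0,0.22]],
    [0,[0,0,0],[0,0,0.3]],
    [0,[0,0,0],[0,0,0.37]],
    [0,[0,0,0],[0,0,0.407]],
    [0,[0,0,0],[0,0,0.407]],
  ],
)

```text
time: 43.85
ee_pos: [0.4599, 0.1461, 0.0881]
tcp_rot: [-179.8, 0.1, -107.1]
wrist_force: [1.4, -3.3, 4.9]
opening: 0.0167
grasp_force: 79.2
```

```bash
python3 -c "
from workcell import bot
o=bot.get_obs(); print(o['q'].round(2),o['ee_pos'],o['tcp_rot'],o['torque'])"
```

```text
[ 1.763e+01 -4.830e+00 -1.557e+01  7.906e+01 -2.000e-02 -5.525e+01] [0.45994667 0.1460572  0.08814856] [-1.79820792e+02  9.72463202e-02 -1.07119285e+02] [-0.56070067  0.03725388  0.199991  ]
```

Emit:
step_arm(
  targets=[
    [0.3,[0,0,0],[0,0,0]],
    [0.5,[0,0,0],[0,0,0]],
    [0.5,[0,0,0],[0,0,0]],
    [0.5,[0,0,20],[0,0,0]],
    [0.5,[0,0,60],[0,0,0]],
    [0.5,[0,0,105],[0,0,0.1]],
    [0.5,[-2,40,140],[0,0,0.2]],
    [0.5,[-3,85,150],[0,0,0.3]],
  ],
)

```text
time: 44.65
ee_pos: [0.4571, 0.2316, 0.2412]
tcp_rot: [-179.7, 0.2, -89.9]
wrist_force: [1.6, 0.2, -0.0]
opening: 0.0428
grasp_force: 0.0
```

Emit:
step_arm(
  targets=[
    [0.6,[-1,45,0],[0,0,0]],
    [0.6,[-2,90,0],[0,0,0]],
    [0.6,[-2,122,-40],[0,0,0]],
    [0.6,[-2,122,-80],[0,0,0]],
    [0.6,[-2,122,-110],[0,0,0]],
    [0.6,[-2,122,-110],[0,0,0]],
    [0.6,[-2,122,-110],[0,0,0]],
  ],
)

```text
time: 45.35
ee_pos: [0.4541, 0.3533, 0.1277]
tcp_rot: [-180.0, 0.1, -90.0]
wrist_force: [-0.3, 0.1, 0.5]
opening: 0.0517
grasp_force: 0.0
```

```bash
python3 -c "
from chkc import *
chkc('w11')
im,d,p=load('w11'); C=cloud(d,p).reshape(-1,3)
g=C[(abs(C[:,2]-.058)<.004)&(abs(C[:,0]-.455)<.02)&(C[:,1]>.29)&(C[:,1]<.42)]
if len(g): print('lock',cv2.minAreaRect(g[:,:2].astype(np.float32)))
"
```

```text
[0.45411572 0.35325356 0.127695  ] [-1.79961578e+02  7.24165126e-02 -8.99960462e+01]
A rim z [0.0976 0.1008 0.1018] [-0.0005  0.0054]
B rim z 0.03305184442826193 NoneTraceback (most recent call last):
  File "<string>", line 3, in <module>
    chkc('w11')
    ~~~~^^^^^^^
  File "chkc.py", line 7, in chkc
    print('ABCDE'[a],'rim z',np.percentile(t[:,2],[10,50,90]).round(4) if len(t)>5 else m[:,2].max(),(np.array(cv2.minEnclosingCircle(t[:,:2].astype(np.float32))).tolist() if 0 else (np.array(cv2.minEnclosingCircle(t[:,:2].astype(np.float32))[0])-c).round(4)) if len(t)>5 else None)
                                                                                        ~~~~~~~~~~^^
    return umr_maximum(a, axis, None, out, keepdims, initial, where)
ValueError: zero-size array to reduction operation maximum which has no identity
```

View pics/w11.png

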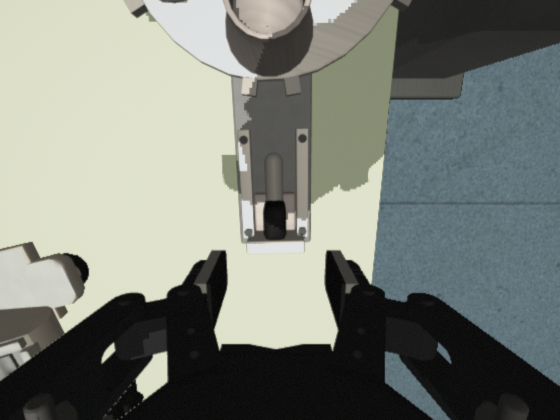

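A sleeve now stands at the lock position with its rim at z ≈ 0.101 m, and the lock grip is at (275,218), still open. I'll close the lock.

Emit:
step_arm(
  targets=[
    [0.6,[0.7,1,-40],[0,0,0]],
    [0.6,[0.7,1,-75],[0,0,0]],
    [0.6,[0.7,1,-89],[0,0,0]],
    [0.3,[0.7,1,-89],[0,0,0]],
    [0,[0.7,1,-89],[0,0,0]],
    [0,[0.7,1,-89],[0,0,0]],
    [0,[0.7,1,-89],[0,0,0]],
    [0,[0.7,1,-89],[0,0,0]],
  ],
  force=30,
)

```text
time: 46.2
ee_pos: [0.4552, 0.355, 0.0407]
tcp_rot: [-179.9, 0.2, -89.9]
wrist_force: [-5.0, -3.0, 4.5]
opening: 0.0176
grasp_force: 31.3
```

Emit:
step_arm(
  targets=[
    [0,[0,-7,0],[0,0,0]],
    [0,[0,-14,0],[0,0,0]],
    [0,[0,-21,0],[0,0,0]],
    [0,[0.5,-28,0],[0,0,0]],
    [0,[0.5,-34,0],[0,0,0]],
    [0,[0.5,-38,0],[0,0,0]],
    [0,[0.5,-40,0],[0,0,0]],
    [0,[0.5,-40,0],[0,0,0]],
  ],
)

```text
time: 47.0
ee_pos: [0.4561, 0.3148, 0.0407]
tcp_rot: [-179.8, 0.2, -90.0]
wrist_force: [-3.4, -0.2, 7.3]
opening: 0.0175
grasp_force: 31.7
```

Emit:
step_arm(
  targets=[
    [0,[0,-2,0],[0,0,0]],
    [0,[0,-4,0],[0,0,0]],
    [0,[0,-6,0],[0,0,0]],
    [0,[0,-8,0],[0,0,0]],
    [0,[0,-10,0],[0,0,0]],
    [0,[0,-12,0],[0,0,0]],
    [0,[0,-13,0],[0,0,0]],
    [0,[0,-13,0],[0,0,0]],
  ],
)

```text
time: 47.8
ee_pos: [0.4564, 0.3046, 0.0407]
tcp_rot: [-179.8, 0.5, -89.9]
wrist_force: [-4.3, 16.3, 1.1]
opening: 0.0172
grasp_force: 30.7
```

Emit:
step_arm(
  targets=[
    [0.3,[0,0,0],[0,0,0]],
    [0.6,[0,0,0],[0,0,0]],
    [0.6,[0,1,0],[0,0,0]],
    [0.6,[0,1,20],[0,0,0]],
    [0.6,[0,1,60],[0,0,0]],
    [0.6,[0,1,110],[0,0,0]],
    [0.6,[0,30,160],[0,0,0]],
    [0.6,[0,30,200],[0,0,0]],
  ],
)

```text
time: 48.6
ee_pos: [0.4552, 0.3322, 0.2396]
tcp_rot: [-179.9, 0.1, -90.0]
wrist_force: [-0.1, -0.1, 0.2]
opening: 0.0508
grasp_force: 0.0
```

Emit:
step_arm(
  targets=[
    [0.6,[0,-15,30],[0,0,0]],
    [0.6,[0,-15,30],[0,0,0]],
    [0.6,[0,-15,30],[0,0,0]],
  ],
)

```text
time: 48.9
ee_pos: [0.4558, 0.3162, 0.2685]
tcp_rot: [-179.9, 0.1, -90.0]
wrist_force: [-1.1, -0.1, -0.8]
opening: 0.0514
grasp_force: 0.0
```

```bash
python3 -c "
from chkc import *
chkc('w12')
im,d,p=load('w12'); C=cloud(d,p).reshape(-1,3)
g=C[(abs(C[:,2]-.058)<.004)&(abs(C[:,0]-.455)<.02)&(C[:,1]>.27)&(C[:,1]<.42)]
if len(g): print('lock',cv2.minAreaRect(g[:,:2].astype(np.float32)))
"
```

```text
[0.45582854 0.31617817 0.26846305] [-1.79876948e+02  1.16828948e-01 -9.00344833e+01]
A rim z [0.0994 0.101  0.102 ] [-0.0001  0.0006]
B rim z [0.0972 0.1007 0.102 ] [ 0.0009 -0.0001]
C rim z 0.05211198295299266 None
D rim z 0.06045169678906968 None
E rim z [0.0972 0.1009 0.1022] [0.0005 0.0006]
bar ((0.46234774589538574, 0.1565161496400833), (0.04936498403549194, 0.017707621678709984), 73.72817993164062)
lock ((0.4559379816055298, 0.30432459712028503), (0.026053551584482193, 0.016047095879912376), 89.62812805175781)
```

View pics/w12.png

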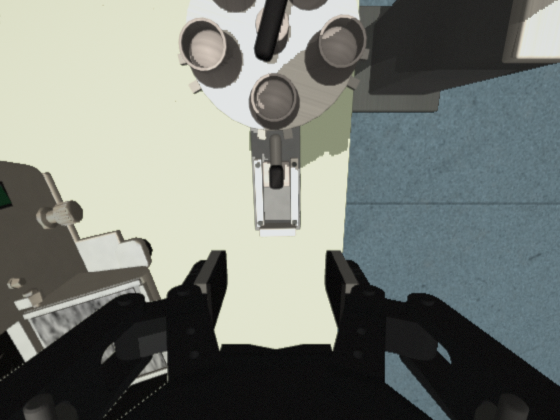

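The view shows the lock home at (277,178) and sleeves seated at (204,45), (274,100) and (343,43). I'll check the fourth numerically from the top camera.

```bash
python3 -c "
from h import *
im,d,p=snap('top','t9'); C=cloud(d,p).reshape(-1,3)
for a in range(5):
    t=np.radians(90.66+72*a); c=np.array([.4594,.1455])+.07*np.array([np.cos(t),np.sin(t)])
    m=C[(np.hypot(*(C[:,:2]-c).T)<.03)]; t=m[(m[:,2]>.09)&(m[:,2]<.12)]
    print('ABCDE'[a],np.percentile(m[:,2],[5,50,95]).round(3),len(t),cv2.minEnclosingCircle(t[:,:2].astype(np.float32))[0]-c if len(t)>5 else None)
# sleeves/bystanders comparision
a=load('top0')[0].astype(int); df=abs(a-im).sum(2)>90; df=df.astype(np.uint8)
n,l,s,_=cv2.connectedComponentsWithStats(df[125:265,255:545]); print([(x[0]+255,x[1]+125,x[2],x[3],x[4]) for x in s[1:] if x[4]>12])
"
```

```text
A [0.049 0.078 0.102] 71 [-0.00096322  0.00035631]
B [0.05  0.078 0.103] 68 [ 4.92246844e-05 -1.02437829e-03]
C [0.034 0.072 0.082] 0 None
D [0.047 0.078 0.102] 63 [ 0.00092926 -0.00076683]
E [0.047 0.078 0.101] 62 [ 0.00053077 -0.0005009 ]
[(np.int32(281), np.int32(202), np.int32(20), np.int32(20), np.int32(231)), (np.int32(341), np.int32(207), np.int32(20), np.int32(20), np.int32(239)), (np.int32(311), np.int32(217), np.int32(21), np.int32(20), np.int32(216)), (np.int32(371), np.int32(222), np.int32(22), np.int32(20), np.int32(257))]
```

All four sleeves are seated and the bystanders haven't moved: the only differences between the images are the four spots the sleeves left.

```bash
python3 -c "
from workcell import bot
print(bot.job_done())"
```

```text
the job is handed in; nothing more can be done
None
```

The job is handed in (no verdict was returned): all four sleeves settled on their own cones, the turret one click counterclockwise, the lock fully home, and the flask, jaw model and pliers where they were.

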